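# Pin and clamp a glued toy locomotive

## Task

At the toy library's repair bench, first put the steel alignment pin from its stand fully down into the hole on top of the freshly glued wooden locomotive body. Then pump the lever clamp's trigger - without touching its sliding jaw - until the sprung rubber pad closes on the locomotive and holds it firmly against the tail stop, with the pad pressed in about half its spring travel but never fully home, which would crush the soft wood. Finish still squeezing the trigger, with the pin in place; leave the glue bottle, ring stack and toy car where they are.

Things in the scene. Friction and masses are not known exactly. Their poses are not given: they have to be found in the camera images.
- clamp: Lever clamp lying flat on a plywood board (12 mm thick), all fixed to the bench; place and yaw vary. Origin at bench height, on the axis of its toothed bar, level with the trigger's pivot (pivot at x 0, y 50 mm). Own x = closing direction, own y = side of handle and trigger (towards the robot). Board x -75..225, y -70..60 mm. The mechanism ends 62 mm above the bench.
- grip (a point): Point to squeeze, fixed, 40 mm above the bench at clamp x -21.5, y 125 mm; axes as the clamp's. Outer face of the fixed handle 20 mm to -x; outer face of the trigger 35 mm to +x at rest, 20 mm when fully squeezed. Two fingers straddling it along x and closing evenly from over 72 to 40 mm make a full pull. Handle and trigger span z 22 to 58 mm over bare bench.
- trigger_bar: Black trigger, a bar 12 x 105 x 36 mm beside the fixed black handle (16 x 100 x 36 mm, at clamp y 70 to 170 mm). Origin: foot of its pivot, at bench height; its y runs along the bar.
- trigger (a joint): Trigger angle, rad: 0 at rest (a spring returns it), 0.2 fully squeezed towards the handle (15 mm at the grip point). Needs 3.5 to 6 N there, plus two thirds of the force on the jaw (3 N of friction and the pad's spring).
- jaw (a joint): Toothed bar driven by the trigger's pawl; m, 0 at the start, grows as it closes, to 0.056. A pull takes up about 1 mm of slack (at the bar), then drives it 2 mm per 3 mm at the grip; a full pull moves it 8 to 9 mm. A second pawl holds the teeth (6 mm pitch): with the trigger let go the jaw slips back to the last tooth passed (2 to 3 mm after a full pull, so 6 mm net).
- pad (a joint): How far the sprung pad is pressed in, m: 0 free, 0.0165 fully home. 1 N per mm. The pad's face is at clamp x = 90 mm + jaw - pad.
- pad_face: Rubber pad, 44 mm wide, 36 mm high, 6 mm thick, in front of the jaw, 16 to 52 mm above the bench. Origin: on the bar's axis at bench height, 90 mm behind its face.
- jaw_bar: Toothed steel bar 14 mm wide, with a steel head 34 x 34 x 8 mm in front that carries the sprung pad. Origin: on the bar's axis at bench height, 68 mm behind the head's front.
- tail_stop: Fixed aluminium block 26 x 105 x 45 mm (x, y, z) on the board; its distance from the clamp varies. Origin: foot of the middle of the face that looks to the pad, on the board (12 mm above the bench). Axes as the clamp's.
- loco: Loose locomotive body of light wood, no wheels, about 0.2 to 0.36 kg, on the board (12 mm above the bench) between pad and tail stop: 46 mm wide (its x, the clamping direction), 106 mm long (its y). Origin: underside. Low block y -35..35 mm, 45 mm high; cab y 35..71 mm, 69 mm high, roof 54 mm wide. Starts 1 to 4 mm off the tail stop, 10 to 30 mm from the pad; slides if pushed.
- loco_hole (a point): Centre of the mouth of the round hole in the top face of the locomotive's low block, 9.5 mm wide with a 2 mm chamfer, 32 mm deep, upright. It lies 45 mm above the locomotive's underside and 8 mm from its origin along -y. Axes as the locomotive's.
- pin: Loose round steel pin, 30 to 55 g, 75 mm long, 8 mm thick with a chamfered foot; head 16 mm across and 14 mm high at the top. Origin: centre of its foot, z up along the pin. It starts standing 22 mm deep in the stand. Seated in the locomotive its head stands clear 29 mm above the low block's top.
- stand: Fixed wooden block 75 x 55 x 32 mm with the pin's upright hole in the middle. Origin: centre of its underside.
- glue: Bystander: white glue bottle, 52 mm across, 130 mm high.
- rings: Bystander: stack of painted rings, 70 mm across, 90 mm high.
- car: Bystander: small wooden toy car, 110 x 72 x 68 mm.
There are look-alikes about, which are no part of the job. Leave any purple look-alike of the loco alone.

How it is judged:
By the outcome, as a careful person would: the job done as asked, in the order asked, and still so for the second after the job is handed in, while the arm keeps its last pose, push and grip.
It also fails if it takes over 58 s, if anything falls off the work surface, if the arm or the gripper's body presses on something with over 40 N, if the wrist force passes 120 N, or if a joint passes its speed limit or range.

## Robot

A 6-joint arm with a two-finger parallel gripper is mounted at the origin on the work surface. World frame = base frame: x ahead of the robot, y to its left, z up, the work surface at z = 0. Lengths are in m, angles in rad, forces in N, time in s.
With the tool pointing down it reaches from about 0.3 to 0.85 m from the base axis. Payload 5.4 kg.
Tool frame: the origin (TCP) lies at the very end of the fingers, on their centre line; the grasp point (between the pads) lies 19 mm behind it; z points along the fingers, y is the direction in which the jaws open and shut (so a half turn about z gives the same grasp; the last joint's range is limited). The gripper opens to 85 mm and grips with 20 to 120 N. Pads are 22 mm wide; open, the fingers measure 114 mm over their backs; the gripper's body (76 mm by 85 mm) begins 54 mm behind the grasp point. The pads swing forward as they close: fully open they stand 13 mm farther back than shut.
Start: joints at [-1.524, 0.158, 1.597, -0, 1.386, -0.21], TCP at [0.146, -0.556, 0.231] pointing down, gripper open.
Joint ranges: [-2.91, 2.91], [-0.94, 2.29], [0.18, 2.7], [-1.29, 4.43], [0.17, 2.64], [-3, 3]. Speed limits (rad/s): [2.57, 2.57, 3.14, 3.14, 3.14, 3.14].

## Interface

Orientations are given as a unit quaternion [x, y, z, w].
In Python, from station import ctrl, optics gives the robot as it stands. The module is installed in compiled form; this text tells all that it offers.
- The arm moves only by the tool arm_command, never from a script. Its argument "steps" is a list of rows, each a list of 5 numbers: the shift along the tool's x, y, z in mm, then the turn about the tool's z in degrees, then the opening, from 0 (shut) to 1 (fully open). A call has 1 to 20 rows; each row shifts and turns the pose as measured when the row begins, along the tool's axes as they then stand; what a row does not reach is not made up. A row lasts 1/12 s, in which the tool goes at most 41.7 mm and 7.16 degrees, less where a joint would pass 70% of its speed; a pose out of reach is approached as far as the arm can. A call is refused whole if a number of a shift passes 41.7 or a number of a turn 7.16, either way. A call with a gripper value outside its range is refused whole. The fingers move at their own pace and stop on an object; "squeeze" is the grip in N (left out, the last holds). Time passes only in rows, so rows that do not move let the fingers close. It gives the time, the measured TCP pose, the force and the opening at its end, in the units of the state.
- ctrl.state(): the state, without advancing time (a new reading comes with each control period).
- optics.camera(name): name is "scene" or "top" or "wrist"; returns (picture, depth): 400x640x3 uint8, blue, green, red; 400x640 float32, m along the optical axis (not along the pixel's ray), 0 where there is no reading.
- optics.calibration(name): a dict with "mtx" (3x3 intrinsics, pixels), "eye" and "rotation" of the camera in the world; the wrist camera has in their place "hand_eye" (4x4, takes a point from camera to tool coordinates, whose origin is the TCP and whose axes are the flange's). Camera axes: x right, y down, z forward; pixel columns grow to the right and rows downward; lengths in m; the calibration is good to about 2 mm. A picture is of the moment at which its call begins: read the wrist's pose just before it. calibration takes no time and is no camera call.
- ctrl.close_job(): hands the job in, once; it reports no verdict.
The state is a dict: "time": time; "joint_positions": joint angles; "qd": joint speeds; "effort": joint torques, N m; "eef_pos": TCP position; "eef_rot": TCP orientation; "contact_force": force on the tool from outside, world axes, zero at the start; "wrist_torque": the same for the moment, N m; "width": finger opening in m.
Only numpy, scipy, OpenCV 4.12 (cv2) and the standard library are available. Lean on these libraries where they do the work, as an engineer would, in place of code of your own. Each camera call takes 0.05 s, during which the arm holds its last target.

## Working session

There is one attempt and no reset: what is moved stays moved. The work goes in short steps, Python scripts to look and compute and a tool call to move; the robot and the scene stay as the last step left them, time stands still between calls to the robot, and variables do not carry over. Pictures are saved under pics/ and viewed, and the job is handed in when it is done.

Besides the shell and the picture viewer there is one more tool, called after "Emit:" in YAML: its name, and indented under it one key for each argument. arm_command: Moves the arm, as the interface text tells. Its arguments: {"type":"object","properties":{"steps":{"type":"array"},"squeeze":{"type":"number"}},"required":["steps"]}

```bash
mkdir -p pics; cat > h.py <<'E'
import numpy as np, cv2
from scipy.spatial.transform import Rotation as R
from station import ctrl, optics
def snap(n,f):
    s=ctrl.state(); p,d=optics.camera(n); cv2.imwrite(f'pics/{f}.png',p); np.savez(f'pics/{f}.npz',p=p,d=d,pos=s['eef_pos'],rot=s['eef_rot'],n=n)
    return p,d
def load(f):
    z=np.load(f'pics/{f}.npz'); return z['p'],z['d'],z
def cam(z):
    n=str(z['n']); c=optics.calibration(n); K=np.array(c['mtx'])
    if n!='wrist': return K,np.array(c['eye']),np.array(c['rotation'])
    H=np.array(c['hand_eye']); Rt=R.from_quat(z['rot']).as_matrix()
    return K,z['pos']+Rt@H[:3,3],Rt@H[:3,:3]
def onplane(z,uv,h):
    K,e,Rm=cam(z); uv=np.atleast_2d(uv).astype(float)
    r=np.c_[uv,np.ones(len(uv))]@np.linalg.inv(K).T@Rm.T
    return e+r*((h-e[2])/r[:,2])[:,None]
def cloud(z):
    K,e,Rm=cam(z); d=z['d']; v,u=np.indices(d.shape)
    r=np.stack([u,v,np.ones_like(u)],-1)@np.linalg.inv(K).T
    return e+(r*d[...,None])@Rm.T
def proj(z,P):
    K,e,Rm=cam(z); q=(np.atleast_2d(P)-e)@Rm@K.T; return q[:,:2]/q[:,2:]
E
python3 - <<'E'
from h import *
s=ctrl.state(); print(s)
for n in ['scene','top']:
    snap(n,n+'0'); c=optics.calibration(n); print(n,c)
print(optics.calibration('wrist'))
E
```

```text
{'time': 0.0, 'joint_positions': array([-1.52410236e+00,  1.59076377e-01,  1.59824931e+00, -2.80676183e-05,
        1.38616996e+00, -2.10075665e-01]), 'qd': array([ 6.80774586e-05,  6.85200883e-04, -6.39523977e-04,  1.33026584e-03,
       -1.03323104e-03, -4.72825406e-05]), 'effort': array([ 1.57163271e-03, -3.96003735e+01, -3.31430018e+01, -2.94645670e-04,
        8.30115925e-03,  3.16363810e-05]), 'eef_pos': array([ 0.14598157, -0.55553877,  0.23029298]), 'eef_rot': array([ 9.91769202e-01,  1.28034931e-01,  6.38950768e-05, -9.49446389e-04]), 'contact_force': array([ 0.04904663, -0.05582891,  0.33905471]), 'wrist_torque': array([-0.04020724,  0.02530174, -0.01155452]), 'width': 0.08513532621404013}
scene {'mtx': array([[406.06872406,   0.        , 326.81709077],
       [  0.        , 406.06872406, 200.45543202],
       [  0.        ,   0.        ,   1.        ]]), 'eye': array([1.16339329, 0.33110832, 0.65271887]), 'rotation': array([ 0.41715574,  0.7935734 , -0.38661152, -0.21622646])}
top {'mtx': array([[509.63686229,   0.        , 311.80377687],
       [  0.        , 509.63686229, 201.14318518],
       [  0.        ,   0.        ,   1.        ]]), 'eye': array([ 0.40493269, -0.05395789,  1.22857038]), 'rotation': array([ 0.71143462, -0.70099175,  0.0401606 , -0.02929977])}
{'mtx': array([[319.00076879,   0.        , 317.0024462 ],
       [  0.        , 319.00076879, 203.50844443],
       [  0.        ,   0.        ,   1.        ]]), 'hand_eye': array([[-5.92983398e-04, -9.64502090e-01, -2.64074550e-01,
         6.69123353e-02],
       [ 9.99999590e-01, -7.52751384e-04,  5.03824121e-04,
        -1.16558380e-04],
       [-6.84721900e-04, -2.64074142e-01,  9.64502140e-01,
        -1.43101322e-01],
       [ 0.00000000e+00,  0.00000000e+00,  0.00000000e+00,
         1.00000000e+00]])}
```

Rotation is a quaternion; fix and view.

```bash
sed -i "s/np.array(c\['rotation'\])/R.from_quat(c['rotation']).as_matrix()/" h.py
```

```text
(no output)
```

View pics/top0.png

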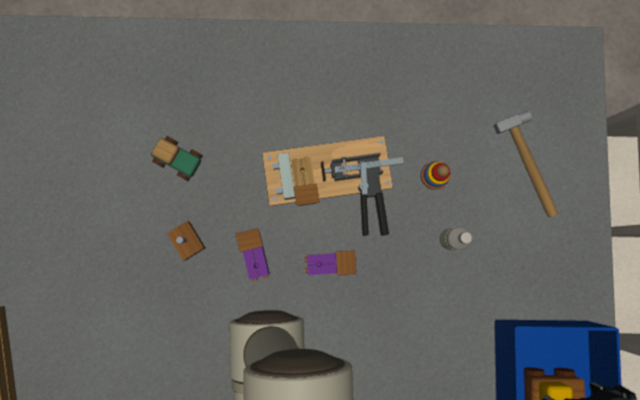

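View pics/scene0.png

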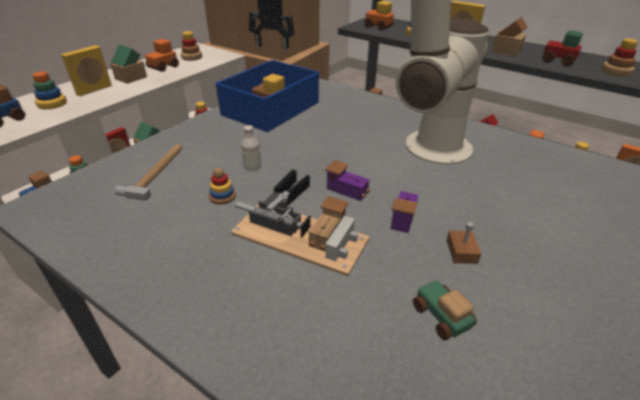

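Top view: board with clamp at about (325,170), loco at (304,180), pin stand at (184,240); purple look-alikes at (252,255) and (330,263). Measure roughly next.

```bash
python3 - <<'E'
from h import *
p,d,z=load('top0')
cv2.imwrite('pics/top0c.png',cv2.resize(p[120:290,150:410],None,fx=3,fy=3,interpolation=cv2.INTER_CUBIC))
C=cloud(z)
for n,u,v in [('pin',181,240),('stand',190,245),('low',304,165),('cab',306,195),('stop',287,175),('handle',364,215),('trig',381,215),('bench',220,200),('board',270,155),('glue',460,238),('rings',437,172),('car',177,158)]: print(n,C[v,u].round(3))
p,d,z=load('scene0'); C=cloud(z)
for n,u,v in [('pinhead',469,226),('bench',300,300)]: print(n,C[v,u].round(3))
E
```

```text
pin [0.426 0.221 0.079]
stand [0.416 0.211 0.033]
low [ 0.605 -0.052  0.055]
cab [ 0.532 -0.057  0.078]
stop [ 0.581 -0.013  0.055]
handle [ 0.49  -0.192  0.056]
trig [ 0.491 -0.232  0.056]
bench [ 0.526  0.151 -0.005]
board [0.635 0.031 0.013]
glue [ 0.438 -0.393  0.125]
rings [ 0.591 -0.358  0.075]
car [0.619 0.247 0.04 ]
pinhead [0.436 0.225 0.083]
bench [0.752 0.006 0.001]
```

View pics/top0c.png

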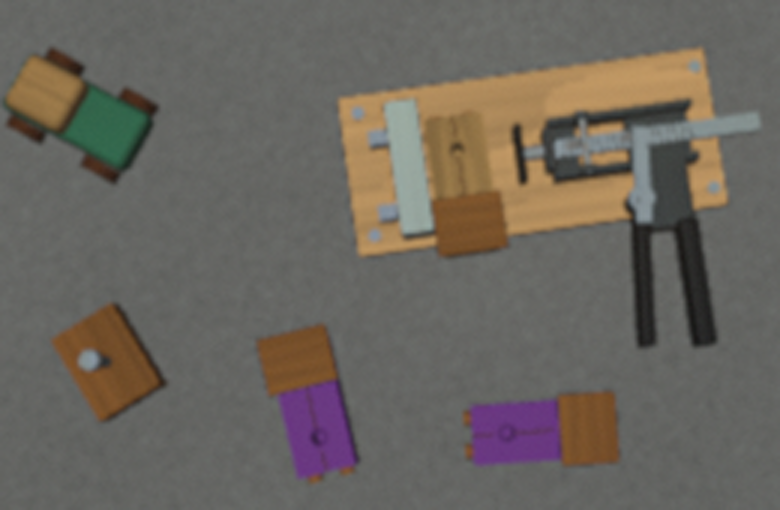

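```bash
cat >> h.py <<'E'
def go(x,y,zz,psi=None):
    s=ctrl.state(); Rt=R.from_quat(s['eef_rot']).as_matrix()
    d=Rt.T@(np.array([x,y,zz])-s['eef_pos'])*1000; ps=np.degrees(np.arctan2(Rt[1,0],Rt[0,0]))
    tilt=np.degrees(np.arccos(min(1,-Rt[2,2])))
    print('t',round(s['time'],2),'pos',(s['eef_pos']*1000).round(1),'psi',ps.round(2),'tilt',tilt.round(2),'tool-shift',d.round(1),'|d|',np.linalg.norm(d).round(1),'turn',None if psi is None else round(ps-psi,2),'F',s['contact_force'].round(1),'w',round(s['width']*1000,1))
E
python3 - <<'E'
from h import *
go(.53,-.08,.33,7.5)
E
```

```text
t 0.1 pos [ 146.  -555.6  230.4] psi 14.71 tilt 0.1 tool-shift [ 492.3 -362.6  -98.8] |d| 619.3 turn 7.21 F [-0.1  1.2  0. ] w 85.4
```

Emit:
arm_command:
  steps:
    - [0, 0, -20, 7.1, 1]
    - [27.5, -26, -6, 0, 1]
    - [27.5, -26, -6, 0, 1]
    - [27.5, -26, -6, 0, 1]
    - [27.5, -26, -6, 0, 1]
    - [27.5, -26, -6, 0, 1]
    - [27.5, -26, -6, 0, 1]
    - [27.5, -26, -6, 0, 1]
    - [27.5, -26, -6, 0, 1]
    - [27.5, -26, -6, 0, 1]
    - [27.5, -26, -6, 0, 1]
    - [27.5, -26, -6, 0, 1]
    - [27.5, -26, -6, 0, 1]
    - [27.5, -26, -6, 0, 1]
    - [27.5, -26, -6, 0, 1]
    - [27.5, -26, -6, 0, 1]
    - [27.5, -26, -6, 0, 1]
    - [0, 0, 0, 0, 1]

```text
time: 1.6
eef_pos: [0.5437, -0.0628, 0.3461]
eef_rot: [0.998, 0.059, -0.001, -0.008]
contact_force: [0.2, -1.7, 0.5]
width: 0.0854
```

```bash
python3 - <<'E'
from h import *
go(.43,.1,.3,7.5)
p,d=snap('wrist','w1'); 
E
```

```text
t 1.6 pos [543.7 -62.8 346.1] psi 6.81 tilt 0.94 tool-shift [ -93.6 -174.4   49.1] |d| 203.9 turn -0.69 F [ 0.2 -1.7  0.5] w 85.4
```

View pics/w1.png

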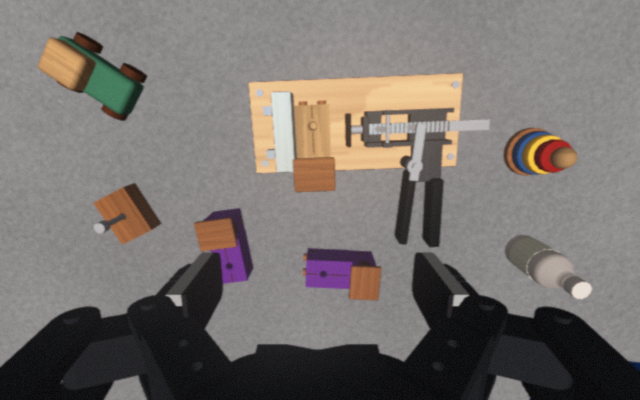

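Wrist view: hole at (312,126), board corners near (250,83),(461,73),(464,163),(257,173), pin head (100,228). Extract the geometry.

```bash
python3 - <<'E'
from h import *
p,d,z=load('w1')
hsv=cv2.cvtColor(p,cv2.COLOR_BGR2HSV)
C=cloud(z)
m=((hsv[...,1]>60)&(hsv[...,0]<25)&(hsv[...,2]>120)).astype(np.uint8)
n,l,st,ce=cv2.connectedComponentsWithStats(m)
print(st[st[:,4]>300],)
m[:, :245]=0; m[:,470:]=0; m[190:]=0
m=cv2.morphologyEx(m,cv2.MORPH_CLOSE,np.ones((5,5)))
# board edges: points by depth z near .012
pts=cv2.findNonZero(m); h=cv2.convexHull(pts)
r=cv2.minAreaRect(h); print(r); b=cv2.boxPoints(r); print(b.round(1)); W=onplane(z,b,.012); print(W.round(4))
for i in range(4): e=W[(i+1)%4]-W[i]; print(np.linalg.norm(e).round(4),np.degrees(np.arctan2(e[1],e[0])).round(2))
print('hole',onplane(z,[312.5,126],.057).round(4))
g=cv2.resize(p[60:260,80:480],None,fx=2,fy=3,interpolation=cv2.INTER_CUBIC)
cv2.imwrite('pics/w1c.png',cv2.resize(p[65:255,240:480],None,fx=3.3,fy=3.1,interpolation=cv2.INTER_CUBIC)[:600])
# pin head in top view & stand
for f in ['top0','w1']:
    p,d,z=load(f); C=cloud(z); M=(C[...,0]>.37)&(C[...,0]<.48)&(C[...,1]>.16)&(C[...,1]<.28)
    hd=M&(C[...,2]>.06); st=M&(abs(C[...,2]-.032)<.01)
    print(f,'head',C[hd].mean(0).round(4),hd.sum(), C[hd].max(0).round(4),C[hd].min(0).round(4))
    pts=C[st][:,:2]*1000; rr=cv2.minAreaRect(pts.astype(np.float32)); print('stand',rr)
E
```

```text
[[     0      0    640    400 235087]
 [    38     38     47     51   1476]
 [   248     73    215    119  13416]
 [   441    131     18     36    476]
 [   526    135     52     40   1208]
 [    93    187     58     58   1604]
 [   194    219     43     33   1059]
 [   349    267     33     34    979]]
((357.29998779296875, 132.39999389648438), (111.15585327148438, 214.36270141601562), 87.51044464111328)
[[247.8  81.5]
 [462.   72.2]
 [466.8 183.3]
 [252.6 192.6]]
[[ 0.6442  0.0526  0.012 ]
 [ 0.6909 -0.2421  0.012 ]
 [ 0.5385 -0.2864  0.012 ]
 [ 0.4845  0.0354  0.012 ]]
0.2983 -80.99
0.1588 -163.79
0.3263 99.53
0.1607 6.12
hole [[ 0.5961 -0.046   0.057 ]]
top0 head [0.4262 0.2235 0.0825] 44 [0.433  0.2314 0.0863] [0.4195 0.2169 0.0732]
stand ((426.2421875, 224.35092163085938), (75.29669189453125, 56.009857177734375), 32.6973991394043)
w1 head [0.4305 0.2232 0.08  ] 192 [0.4369 0.233  0.0871] [0.4217 0.2169 0.0604]
stand ((429.22344970703125, 225.5190887451172), (74.89100646972656, 57.83677673339844), 32.650211334228516)
```

View pics/w1c.png

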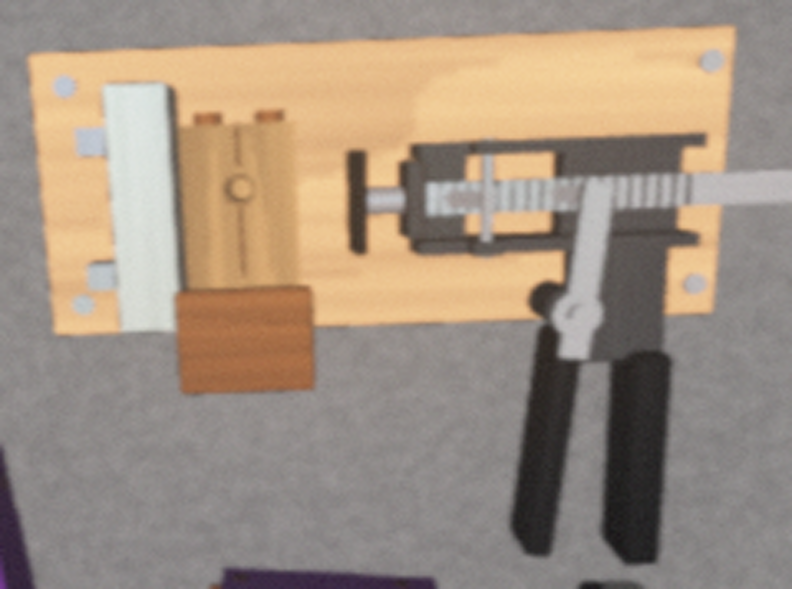

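```bash
python3 - <<'E'
from h import *
go(.428,.2245,.17,9)
E
```

```text
t 1.65 pos [542.3 -64.8 345.4] psi 6.75 tilt 0.91 tool-shift [ -78.8 -298.1  180.3] |d| 357.2 turn -2.25 F [-0.5  0.   0.3] w 85.6
```

Emit:
arm_command:
  steps:
    - [0, 0, 0, -2.2, 1]
    - [-6, -24, 12, 0, 1]
    - [-6, -24, 12, 0, 1]
    - [-6, -24, 12, 0, 1]
    - [-6, -24, 12, 0, 1]
    - [-6, -24, 12, 0, 1]
    - [-6, -24, 12, 0, 1]
    - [-6, -24, 12, 0, 1]
    - [-6, -24, 12, 0, 1]
    - [-6, -24, 12, 0, 1]
    - [-6, -24, 12, 0, 1]
    - [-6, -24, 12, 0, 1]
    - [-6, -24, 12, 0, 1]
    - [0, 0, 10, 0, 1]
    - [0, 0, 0, 0, 1]
    - [0, 0, 0, 0, 1]

```text
time: 2.98
eef_pos: [0.4124, 0.2068, 0.1794]
eef_rot: [0.997, 0.07, -0.01, -0.003]
contact_force: [-0.5, 0.7, 0.6]
width: 0.0857
```

```bash
python3 - <<'E'
from h import *
go(.428,.2245,.17,9)
p,d=snap('wrist','w2'); go(.428,.2245,.17,9)
E
```

```text
t 2.98 pos [412.4 206.8 179.4] psi 8.07 tilt 1.24 tool-shift [ 18.1 -15.3   9.2] |d| 25.4 turn -0.93 F [-0.5  0.7  0.6] w 85.7
t 3.03 pos [412.5 206.5 179.4] psi 8.04 tilt 1.25 tool-shift [ 18.1 -15.6   9.2] |d| 25.6 turn -0.96 F [-0.2 -0.2  0.1] w 85.5
```

View pics/w2.png

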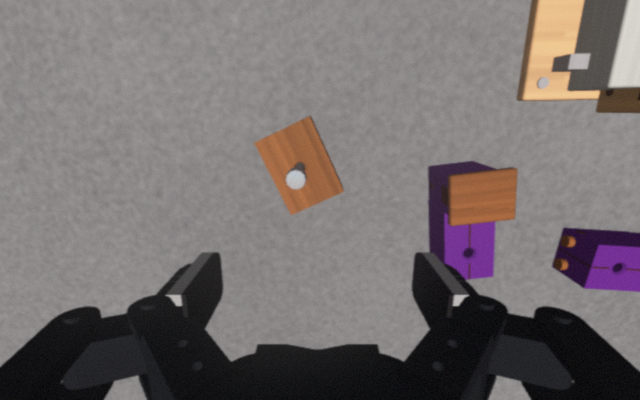

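```bash
python3 - <<'E'
from h import *
p,d,z=load('w2'); C=cloud(z)
M=(C[...,0]>.37)&(C[...,0]<.48)&(C[...,1]>.16)&(C[...,1]<.28)
hd=M&(C[...,2]>.078); v,u=np.nonzero(hd); print(u.mean(),v.mean(),hd.sum(),C[hd].mean(0).round(4),C[hd][:,2].max())
(c,r)=cv2.minEnclosingCircle(np.c_[u,v].astype(np.float32)); print(c,r,onplane(z,c,.085).round(4))
st=M&(abs(C[...,2]-.032)<.008); print(cv2.minAreaRect((C[st][:,:2]*1000).astype(np.float32)),np.median(C[st][:,2]))
go(.428,.2245,.13,9)
E
```

```text
251.69452805433357 349.1754006843148 38871 [0.4225 0.225  0.2519] 0.2790029505257641
(249.5, 363.0) 252.08392333984375 [[0.2542 0.2471 0.085 ]]
((428.6759948730469, 226.0190887451172), (75.05339813232422, 55.24681854248047), 33.00914764404297) 0.032470967906688936
t 3.03 pos [412.5 206.5 179.4] psi 8.04 tilt 1.25 tool-shift [ 18.9 -15.3  49.2] |d| 54.8 turn -0.96 F [-0.2 -0.2  0.1] w 85.5
```

```bash
python3 - <<'E'
from h import *
p,d,z=load('w2'); C=cloud(z)
M=(C[...,0]>.37)&(C[...,0]<.48)&(C[...,1]>.16)&(C[...,1]<.28)
hd=M&(C[...,2]>.078)&(C[...,2]<.1); v,u=np.nonzero(hd); print(u.mean(),v.mean(),hd.sum(),C[hd].mean(0).round(4))
(c,r)=cv2.minEnclosingCircle(np.c_[u,v].astype(np.float32)); print(c,r,onplane(z,c,.085).round(4))
go(.4285,.2255,.11,9)
E
```

```text
296.01977401129943 178.4774011299435 354 [0.4295 0.226  0.0849]
(296.0, 178.5) 10.735555648803711 [[0.4295 0.226  0.085 ]]
t 3.03 pos [412.5 206.5 179.4] psi 8.04 tilt 1.25 tool-shift [ 19.9 -16.1  69.2] |d| 73.7 turn -0.96 F [-0.2 -0.2  0.1] w 85.5
```

Emit:
arm_command:
  steps:
    - [10, -8, 20, -1, 1]
    - [6, -5, 25, 0, 1]
    - [5, -4, 25, 0, 1]
    - [0, 0, 0, 0, 1]
    - [0, 0, 0, 0, 1]

```text
time: 3.45
eef_pos: [0.4373, 0.2226, 0.113]
eef_rot: [0.997, 0.075, -0.005, -0.003]
contact_force: [-0.2, -0.0, 1.0]
width: 0.0857
```

```bash
python3 - <<'E'
from h import *
p,d=snap('wrist','w3'); go(.429,.226,.06,9)
p,d,z=load('w3'); C=cloud(z)
M=(C[...,0]>.40)&(C[...,0]<.46)&(C[...,1]>.20)&(C[...,1]<.25)
hd=M&(C[...,2]>.078)&(C[...,2]<.09); v,u=np.nonzero(hd); print(u.mean(),v.mean(),hd.sum(),C[hd].mean(0).round(4))
print(proj(z,[.429,.226,.085]))
E
```

```text
t 3.5 pos [437.  222.5 112.9] psi 8.6 tilt 0.66 tool-shift [-6.9 -4.3 53. ] |d| 53.6 turn -0.4 F [-0.9 -0.2  0. ] w 85.4
309.22405271828666 247.03789126853377 607 [0.4302 0.2264 0.0846]
[[309.51947128 249.31155673]]
```

View pics/w3.png

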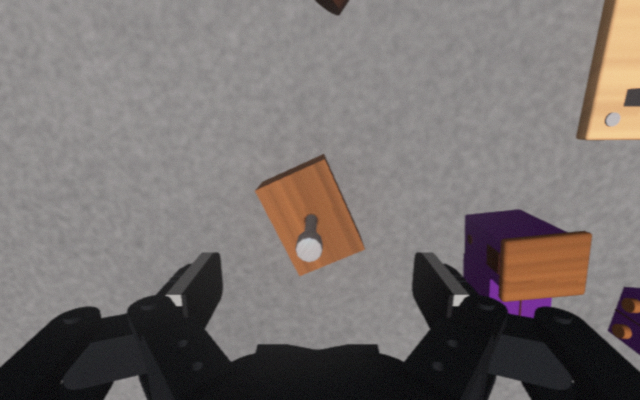

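Emit:
arm_command:
  steps:
    - [-4, -3, 12, 0, 1]
    - [-2, -1.5, 15, 0, 1]
    - [0, 0, 15, 0, 1]
    - [0, 0, 8, 0, 1]
    - [0, 0, 0, 0, 1]

```text
time: 3.92
eef_pos: [0.4342, 0.2258, 0.0674]
eef_rot: [0.997, 0.073, 0.002, -0.004]
contact_force: [-0.1, 0.4, 0.5]
width: 0.0852
```

```bash
python3 - <<'E'
from h import *
go(.4297,.2262,.059,9)
E
```

```text
t 3.92 pos [434.2 225.8  67.4] psi 8.42 tilt 0.49 tool-shift [-4.5 -1.   8.4] |d| 9.5 turn -0.58 F [-0.1  0.4  0.5] w 85.2
```

Emit:
arm_command:
  steps:
    - [-4.5, -1.5, 8, 0, 1]
    - [-0.5, 0, 1, 0, 0.6]
    - [0, 0, 0, 0, 0.3]
    - [0, 0, 0, 0, 0]
    - [0, 0, 0, 0, 0]
    - [0, 0, 0, 0, 0]
    - [0, 0, 0, 0, 0]
    - [0, 0, 0, 0, 0]
  squeeze: 40

```text
time: 4.58
eef_pos: [0.431, 0.2273, 0.0614]
eef_rot: [0.997, 0.073, 0.005, -0.004]
contact_force: [-0.0, 0.7, 0.1]
width: 0.014
```

```bash
python3 - <<'E'
from h import *
go(.4297,.2262,.059,9)
p,d=snap('wrist','w4')
E
```

```text
t 4.58 pos [431.  227.3  61.4] psi 8.42 tilt 0.75 tool-shift [-1.5  0.9  2.3] |d| 2.9 turn -0.58 F [-0.   0.7  0.1] w 14.0
```

View pics/w4.png

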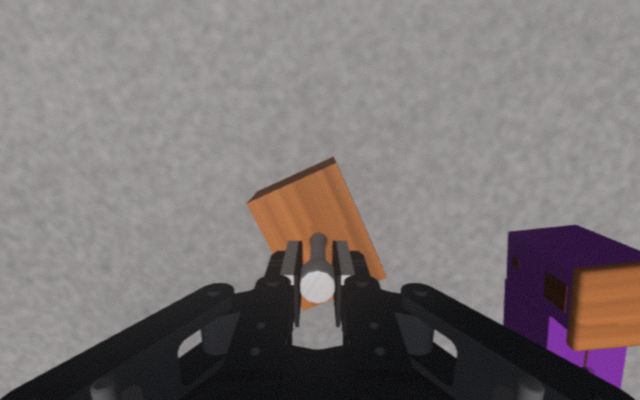

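Emit:
arm_command:
  steps:
    - [0, 0, 0, 0, 0]
    - [0, 0, 0, 0, 0]
    - [0, 0, 0, 0, 0]

```text
time: 4.88
eef_pos: [0.431, 0.2272, 0.0613]
eef_rot: [0.997, 0.073, 0.005, -0.004]
contact_force: [0.3, -0.3, -0.7]
width: 0.0141
```

```bash
python3 - <<'E'
from h import *
go(.4297,.2262,.059,9)
E
```

```text
t 4.88 pos [431.  227.2  61.3] psi 8.42 tilt 0.75 tool-shift [-1.5  0.9  2.3] |d| 2.9 turn -0.58 F [ 0.3 -0.3 -0.7] w 14.1
```

Emit:
arm_command:
  steps:
    - [0, 0, -6, 0, 0]
    - [0, 0, -12, 0, 0]
    - [0, 0, -15, 0, 0]
    - [0, 0, -20, 0, 0]
    - [0, 0, -20, 0, 0]
    - [0, 0, -20, 0, 0]
    - [0, 0, -20, 0, 0]
    - [0, 0, -5, 0, 0]
    - [0, 0, 0, 0, 0]

```text
time: 5.63
eef_pos: [0.4285, 0.2257, 0.1857]
eef_rot: [0.997, 0.073, 0.003, -0.004]
contact_force: [-0.6, -0.3, -1.2]
width: 0.0144
```

```bash
python3 - <<'E'
from h import *
go(.590,-.042,.18,9)
p,d=snap('wrist','w5')
p,d=snap('scene','s5')
cv2.imwrite('pics/s5c.png',cv2.resize(p[130:330,250:550],None,fx=2.5,fy=2.5))
E
```

```text
t 5.63 pos [428.5 225.7 185.7] psi 8.41 tilt 0.63 tool-shift [120.5 288.5   4.3] |d| 312.7 turn -0.59 F [-0.6 -0.3 -1.2] w 14.4
```

View pics/w5.png

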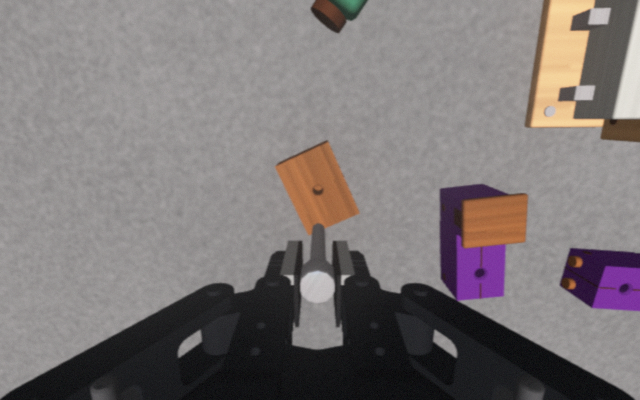

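View pics/s5c.png

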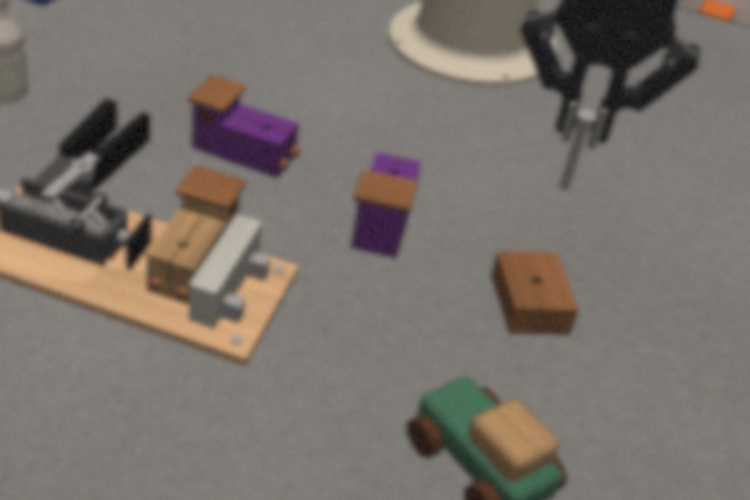

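Emit:
arm_command:
  steps:
    - [3, 12, 0, -0.6, 0]
    - [6, 24, 0, 0, 0]
    - [6, 24, 0, 0, 0]
    - [6, 24, 0, 0, 0]
    - [6, 24, 0, 0, 0]
    - [6, 24, 0, 0, 0]
    - [6, 24, 0, 0, 0]
    - [6, 24, 0, 0, 0]
    - [6, 24, 0, 0, 0]
    - [6, 24, 0, 0, 0]
    - [6, 24, 0, 0, 0]
    - [6, 24, 0, 0, 0]
    - [6, 24, 0, 0, 0]
    - [3, 12, 0, 0, 0]
    - [0, 0, 0, 0, 0]
    - [0, 0, 0, 0, 0]

```text
time: 7.07
eef_pos: [0.5421, -0.0811, 0.1489]
eef_rot: [0.997, 0.08, -0.021, -0.011]
contact_force: [0.2, -0.1, -0.4]
width: 0.0141
```

```bash
python3 - <<'E'
from h import *
s=ctrl.state()
p,d=snap('wrist','w6'); go(.590,-.042,.18,9)
p,d,z=load('w6')
Rt=R.from_quat(z['rot']).as_matrix()
for q in [(0,0,.051),(0,0,-.024)]: print(proj(z,z['pos']+Rt@np.array(q)))
cv2.imwrite('pics/w6c.png',cv2.resize(p[50:250,220:480],None,fx=3,fy=3,interpolation=cv2.INTER_CUBIC))
E
```

```text
t 7.12 pos [541.9 -80.7 148.8] psi 9.22 tilt 2.75 tool-shift [ 52.3 -31.3 -32.6] |d| 69.2 turn 0.22 F [-0.9 -0.8 -1. ] w 14.1
[[317.08884436 224.16096982]]
[[317.25682449 283.08977166]]
```

View pics/w6.png

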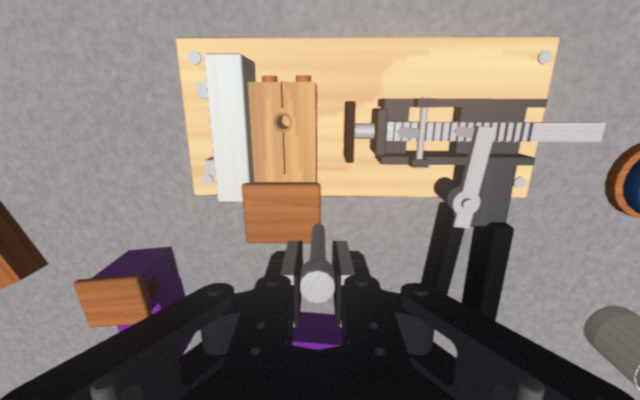

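View pics/w6c.png

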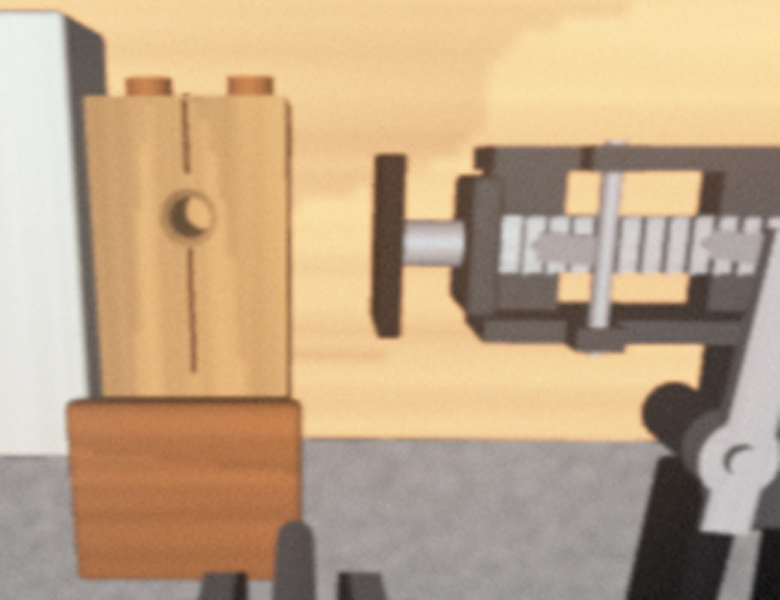

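```bash
python3 - <<'E'
from h import *
p,d,z=load('w6'); C=cloud(z)
# hole: fit circle on gradients near
roi=p[105:140,265:300]; big=cv2.resize(roi,None,fx=8,fy=8,interpolation=cv2.INTER_CUBIC)
cv2.imwrite('pics/hole6.png',big)
print('hole',onplane(z,[283.,121.7],.057).round(4), C[115,270].round(4),C[130,300].round(4))
Rt=R.from_quat(z['rot']).as_matrix(); print('toolz',Rt[:,2].round(4))
# loco side edges top face: corners
for n,uv,h in [('lowTL',(248,82.5),.057),('lowTR',(317,82.5),.057),('lowBL',(254,183),.057),('lowBR',(317,183),.057),('board TL',(177,38.5),.012),('board TR',(559,38),.012),('boardBR',(526,196),.012),('boardBL',(194,195),.012)]: print(n,onplane(z,uv,h).round(4))
E
```

```text
hole [[ 0.5966 -0.0457  0.057 ]] [ 0.5997 -0.0363  0.0586] [ 0.5928 -0.0584  0.0574]
toolz [-0.0444  0.0177 -0.9989]
lowTL [[ 0.6186 -0.0186  0.057 ]]
lowTR [[ 0.626  -0.0653  0.057 ]]
lowBL [[ 0.5487 -0.0297  0.057 ]]
lowBR [[ 0.5565 -0.0765  0.057 ]]
board TL [[0.643  0.0506 0.012 ]]
board TR [[ 0.6892 -0.2429  0.012 ]]
boardBR [[ 0.564  -0.2627  0.012 ]]
boardBL [[0.5157 0.0318 0.012 ]]
```

View pics/hole6.png

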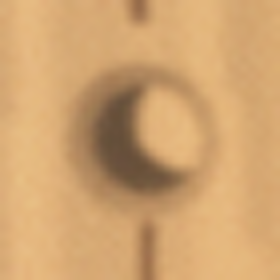

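```bash
cat >> h.py <<'E'
def foot(hx=.5967,hy=-.0455,fz=.075,L=.051):
    s=ctrl.state(); Rt=R.from_quat(s['eef_rot']).as_matrix(); z=Rt[:,2]
    f=s['eef_pos']+L*z
    d=Rt.T@(np.array([hx,hy,fz])-f)*1000
    print('foot',(f*1000).round(1),'shift',d.round(1),'toolz',z.round(4),'tiltmm',(z[:2]*32).round(2)); go(*s['eef_pos'],9)
E
python3 -c "
from h import *
foot()"
```

```text
foot [539.6 -79.8  97.9] shift [ 62.7 -24.2  20.9] toolz [-0.0446  0.0176 -0.9989] tiltmm [-1.43  0.56]
t 7.12 pos [541.9 -80.7 148.8] psi 9.22 tilt 2.75 tool-shift [0. 0. 0.] |d| 0.0 turn 0.22 F [-0.9 -0.8 -1. ] w 14.1
```

Emit:
arm_command:
  steps:
    - [0, 0, -10, 0, 0]
    - [10, -4, -5, 0, 0]
    - [10, -4, 0, 0, 0]
    - [10, -4, 0, 0, 0]
    - [10, -4, 0, 0, 0]
    - [10, -4, 0, 0, 0]
    - [10, -4, 0, 0, 0]
    - [0, 0, 0, 0, 0]
    - [0, 0, 0, 0, 0]

```text
time: 7.87
eef_pos: [0.6044, -0.0339, 0.1667]
eef_rot: [0.996, 0.086, -0.019, -0.011]
contact_force: [-0.4, 0.5, -0.1]
width: 0.0144
```

```bash
python3 -c "
from h import *
foot()"
```

```text
foot [602.4 -32.9 115.7] shift [-6.3 12.5 40.7] toolz [-0.0389  0.0188 -0.9991] tiltmm [-1.24  0.6 ]
t 7.87 pos [604.4 -33.9 166.7] psi 9.84 tilt 2.48 tool-shift [0. 0. 0.] |d| 0.0 turn 0.84 F [-0.4  0.5 -0.1] w 14.4
```

Emit:
arm_command:
  steps:
    - [0, 4, -20, 0, 0]
    - [0, 4, -20, 0, 0]
    - [0, 0, -20, 0, 0]
    - [0, 0, 0, 0, 0]
    - [0, 0, 0, 0, 0]

```text
time: 8.28
eef_pos: [0.6065, -0.0403, 0.2274]
eef_rot: [0.996, 0.087, -0.02, -0.012]
contact_force: [-0.9, 0.3, -1.2]
width: 0.014
```

```bash
python3 -c "
from h import *
foot()"
```

```text
foot [604.3 -39.3 176.5] shift [ -4.7   7.5 101.6] toolz [-0.0428  0.0196 -0.9989] tiltmm [-1.37  0.63]
t 8.28 pos [606.5 -40.3 227.4] psi 10.04 tilt 2.7 tool-shift [0. 0. 0.] |d| 0.0 turn 1.04 F [-0.9  0.3 -1.2] w 14.0
```

Emit:
arm_command:
  steps:
    - [0, 0, 14, 0, 0]
    - [0, 0, 14, 0, 0]
    - [0, 0, 14, 0, 0]
    - [0, 0, 0, 0, 0]
    - [0, 0, 0, 0, 0]

```text
time: 8.7
eef_pos: [0.6031, -0.0385, 0.1817]
eef_rot: [0.996, 0.088, -0.021, -0.012]
contact_force: [0.0, 0.8, -0.3]
width: 0.0143
```

```bash
python3 -c "
from h import *
foot()"
```

```text
foot [600.8 -37.5 130.8] shift [-3.2  8.7 55.7] toolz [-0.0443  0.0199 -0.9988] tiltmm [-1.42  0.64]
t 8.7 pos [603.1 -38.5 181.7] psi 10.08 tilt 2.78 tool-shift [0. 0. 0.] |d| 0.0 turn 1.08 F [ 0.   0.8 -0.3] w 14.3
```

Emit:
arm_command:
  steps:
    - [-20, 0, 0, 0, 0]
    - [-20, 0, 0, 0, 0]
    - [-20, 0, 0, 0, 0]
    - [0, 0, 0, 0, 0]
    - [0, 0, 0, 0, 0]

```text
time: 9.12
eef_pos: [0.5412, -0.0486, 0.1835]
eef_rot: [0.996, 0.088, -0.022, -0.012]
contact_force: [0.6, -0.2, -0.1]
width: 0.0143
```

```bash
python3 -c "
from h import *
foot()"
```

```text
foot [538.8 -47.5 132.6] shift [59.7  9.7 54.9] toolz [-0.0464  0.0205 -0.9987] tiltmm [-1.48  0.66]
t 9.12 pos [541.2 -48.6 183.5] psi 10.13 tilt 2.91 tool-shift [0. 0. 0.] |d| 0.0 turn 1.13 F [ 0.6 -0.2 -0.1] w 14.3
```

Emit:
arm_command:
  steps:
    - [20, 0, 0, 0, 0]
    - [20, 0, 0, 0, 0]
    - [20, 0, 0, 0, 0]
    - [0, 0, 0, 0, 0]
    - [0, 0, 0, 0, 0]

```text
time: 9.53
eef_pos: [0.6049, -0.0373, 0.1825]
eef_rot: [0.996, 0.088, -0.02, -0.012]
contact_force: [-0.7, -0.4, -0.6]
width: 0.0141
```

```bash
python3 -c "
from h import *
foot()"
```

```text
foot [602.7 -36.3 131.6] shift [-5.3  9.5 56.6] toolz [-0.0428  0.02   -0.9989] tiltmm [-1.37  0.64]
t 9.53 pos [604.9 -37.3 182.5] psi 10.09 tilt 2.71 tool-shift [0. 0. 0.] |d| 0.0 turn 1.09 F [-0.7 -0.4 -0.6] w 14.1
```

Emit:
arm_command:
  steps:
    - [0, -25, 0, 0, 0]
    - [0, -25, 0, 0, 0]
    - [0, -25, 0, 0, 0]
    - [0, -25, 0, 0, 0]
    - [0, 0, 0, 0, 0]
    - [0, 0, 0, 0, 0]

```text
time: 10.03
eef_pos: [0.587, 0.0635, 0.1862]
eef_rot: [0.996, 0.087, -0.02, -0.011]
contact_force: [-0.7, -0.1, -0.4]
width: 0.0145
```

```bash
python3 -c "
from h import *
foot(); s=ctrl.state(); print(s['joint_positions'].round(4), s['qd'].round(3))"
```

```text
foot [584.9  64.5 135.2] shift [ -5.2 111.9  57.5] toolz [-0.0415  0.0192 -0.999 ] tiltmm [-1.33  0.61]
t 10.03 pos [587.   63.5 186.2] psi 9.96 tilt 2.62 tool-shift [0. 0. 0.] |d| 0.0 turn 0.96 F [-0.7 -0.1 -0.4] w 14.5
[-0.1045  0.2646  1.5652  0.0151  1.3551  1.2894] [ 0.039 -0.017  0.015  0.022  0.006  0.012]
```

Emit:
arm_command:
  steps:
    - [0, 8, 0, 0, 0]
    - [0, 8, 0, 0, 0]
    - [0, 8, 0, 0, 0]
    - [0, 8, 0, 0, 0]
    - [0, 8, 0, 0, 0]
    - [0, 8, 0, 0, 0]
    - [0, 8, 0, 0, 0]
    - [0, 0, 0, 0, 0]
    - [0, 0, 0, 0, 0]

```text
time: 10.78
eef_pos: [0.598, -0.0038, 0.1848]
eef_rot: [0.996, 0.083, -0.02, -0.011]
contact_force: [0.1, 0.3, -0.7]
width: 0.0141
```

```bash
python3 -c "
from h import *
foot(); s=ctrl.state(); print(s['joint_positions'].round(4), s['qd'].round(3))"
```

```text
foot [595.9  -2.9 133.8] shift [-4.1 43.5 58. ] toolz [-0.0409  0.0177 -0.999 ] tiltmm [-1.31  0.57]
t 10.78 pos [598.   -3.8 184.8] psi 9.56 tilt 2.55 tool-shift [0. 0. 0.] |d| 0.0 turn 0.56 F [ 0.1  0.3 -0.7] w 14.1
[-0.2127  0.286   1.542   0.0088  1.3573  1.1895] [-0.024  0.004 -0.005 -0.006 -0.001 -0.009]
```

Emit:
arm_command:
  steps:
    - [-1, 9, 0, 0.5, 0]
    - [-1, 9, 0, 0, 0]
    - [-1, 9, 0, 0, 0]
    - [-1, 8, 0, 0, 0]
    - [0, 0, 10, 0, 0]
    - [0, 0, 10, 0, 0]
    - [0, 0, 10, 0, 0]
    - [0, 0, 6, 0, 0]
    - [0, 0, 0, 0, 0]
    - [0, 0, 0, 0, 0]

```text
time: 11.62
eef_pos: [0.5968, -0.0409, 0.1424]
eef_rot: [0.997, 0.079, -0.021, -0.011]
contact_force: [-0.3, -0.3, 0.2]
width: 0.0143
```

```bash
python3 -c "
from h import *
p,d=snap('wrist','w7')
cv2.imwrite('pics/w7c.png',cv2.resize(p[150:350,200:440],None,fx=3,fy=3,interpolation=cv2.INTER_CUBIC))
foot(.5973,-.0458)"
```

```text
foot [594.4 -39.8  91.4] shift [ 2.6  6.8 16.1] toolz [-0.0443  0.0191 -0.9988] tiltmm [-1.42  0.61]
t 11.67 pos [596.7 -40.8 142.3] psi 9.08 tilt 2.77 tool-shift [0. 0. 0.] |d| 0.0 turn 0.08 F [-0.9 -0.1  0.1] w 14.2
```

View pics/w7c.png

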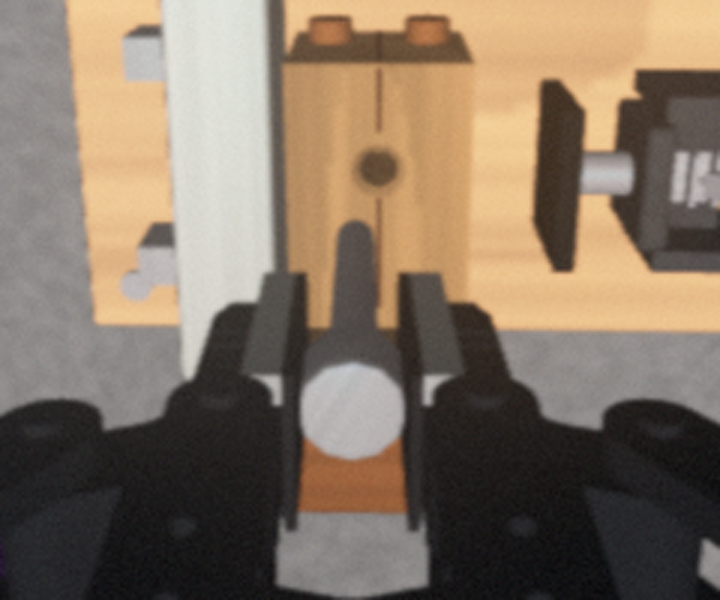

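```bash
python3 -c "
from h import *
p,d,z=load('w7')
print(onplane(z,[[325.6,205.6]],.057).round(4)); Rt=R.from_quat(z['rot']).as_matrix()
print(proj(z,z['pos']+Rt@np.array([0,0,.051])), proj(z,z['pos']+Rt@np.array([0,0,-.024])))"
```

```text
[[ 0.5968 -0.0451  0.057 ]]
[[317.09040434 224.16182361]] [[317.25932086 283.09081623]]
```

```bash
sed -i "s/f=s\['eef_pos'\]+L\*z/f=s['eef_pos']+Rt@np.array([-.002,0,L])/" h.py; python3 -c "
from h import *
foot(.5972,-.0455,.070)"
```

```text
foot [592.4 -40.1  91.4] shift [ 4.7  6.6 21.1] toolz [-0.0443  0.0191 -0.9988] tiltmm [-1.42  0.61]
t 11.67 pos [596.7 -40.8 142.3] psi 9.08 tilt 2.77 tool-shift [0. 0. 0.] |d| 0.0 turn 0.08 F [-0.9 -0.1  0.1] w 14.2
```

Emit:
arm_command:
  steps:
    - [2.5, 3, 7, 0, 0]
    - [2, 3, 7, 0, 0]
    - [0, 0, 5, 0, 0]
    - [0, 0, 0, 0, 0]
    - [0, 0, 0, 0, 0]

```text
time: 12.08
eef_pos: [0.6026, -0.0458, 0.1219]
eef_rot: [0.997, 0.079, -0.02, -0.011]
contact_force: [-0.8, -0.4, 0.8]
width: 0.0143
```

```bash
python3 -c "
from h import *
p,d=snap('wrist','w8')
cv2.imwrite('pics/w8c.png',cv2.resize(p[150:350,200:440],None,fx=3,fy=3,interpolation=cv2.INTER_CUBIC))
foot(.5972,-.0455,.057)"
```

```text
foot [598.3 -45.2  70.9] shift [-0.6  0.5 13.9] toolz [-0.0427  0.0187 -0.9989] tiltmm [-1.37  0.6 ]
t 12.13 pos [602.5 -45.8 121.7] psi 9.13 tilt 2.67 tool-shift [0. 0. 0.] |d| 0.0 turn 0.13 F [-0.6 -0.1 -0.9] w 14.0
```

View pics/w8c.png

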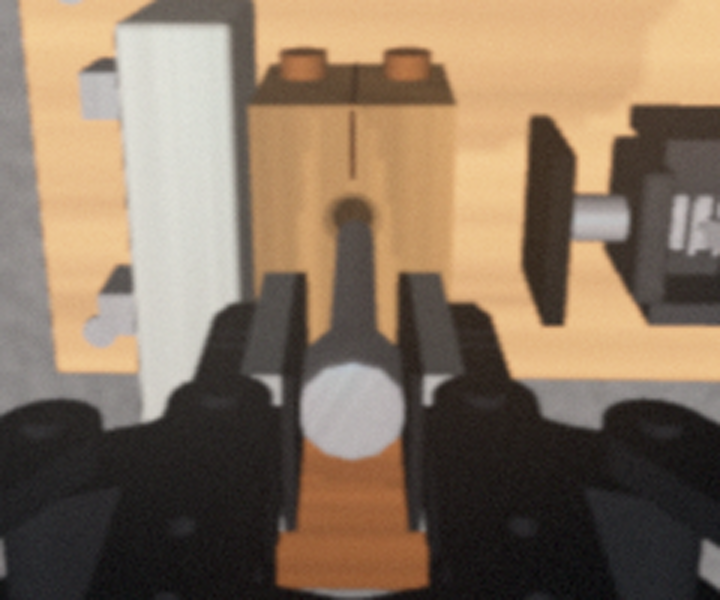

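```bash
python3 -c "
from h import *
p,d,z=load('w8')
print(onplane(z,[[317,221.8]],.057).round(4)); Rt=R.from_quat(z['rot']).as_matrix()
for q in [(-.002,0,.051),(-.002,0,.065)]: print(proj(z,z['pos']+Rt@np.array(q)))"
```

```text
[[ 0.5968 -0.0451  0.057 ]]
[[317.09093186 227.10574168]]
[[317.0717899 220.2642102]]
```

Emit:
arm_command:
  steps:
    - [-0.5, 0.5, 5, 0, 0]
    - [0, 0, 5, 0, 0]
    - [0, 0, 4, 0, 0]
    - [0, 0, 4, 0, 0]
    - [0, 0, 3, 0, 0]
    - [0, 0, 0, 0, 0]

```text
time: 12.63
eef_pos: [0.603, -0.046, 0.1023]
eef_rot: [0.997, 0.079, -0.018, -0.011]
contact_force: [-0.9, -0.3, -0.7]
width: 0.0142
```

```bash
python3 -c "
from h import *
foot(.5972,-.0455,.025)"
```

```text
foot [599.1 -45.4  51.5] shift [-1.   0.4 26.5] toolz [-0.0378  0.0181 -0.9991] tiltmm [-1.21  0.58]
t 12.63 pos [603.  -46.  102.3] psi 9.13 tilt 2.4 tool-shift [0. 0. 0.] |d| 0.0 turn 0.13 F [-0.9 -0.3 -0.7] w 14.2
```

Emit:
arm_command:
  steps:
    - [-0.8, 0.2, 4, 0, 0]
    - [-0.3, 0, 4, 0, 0]
    - [-0.2, 0, 4, 0, 0]
    - [0, 0, 3, 0, 0]
    - [0, 0, 0, 0, 0]

```text
time: 13.05
eef_pos: [0.6002, -0.046, 0.0846]
eef_rot: [0.997, 0.079, -0.019, -0.011]
contact_force: [0.0, 0.1, -0.5]
width: 0.0142
```

```bash
python3 -c "
from h import *
foot(.5972,-.0455,.025)"
```

```text
foot [596.2 -45.3  33.7] shift [1.3 0.5 8.7] toolz [-0.0392  0.0184 -0.9991] tiltmm [-1.26  0.59]
t 13.05 pos [600.2 -46.   84.6] psi 9.14 tilt 2.48 tool-shift [0. 0. 0.] |d| 0.0 turn 0.14 F [ 0.   0.1 -0.5] w 14.2
```

Emit:
arm_command:
  steps:
    - [0.3, 0, 3, 0, 0]
    - [0.2, 0, 2.5, 0, 0]
    - [0, 0, 1.5, 0, 0]
    - [0, 0, 0, 0, 0]

```text
time: 13.38
eef_pos: [0.6004, -0.0458, 0.0764]
eef_rot: [0.997, 0.079, -0.019, -0.011]
contact_force: [-0.2, -0.4, -0.6]
width: 0.0141
```

```bash
python3 -c "
from h import *
foot(.5972,-.0455,.025)"
```

```text
foot [596.4 -45.2  25.5] shift [0.8 0.4 0.5] toolz [-0.0395  0.0183 -0.9991] tiltmm [-1.26  0.59]
t 13.38 pos [600.4 -45.8  76.4] psi 9.13 tilt 2.5 tool-shift [0. 0. 0.] |d| 0.0 turn 0.13 F [-0.2 -0.4 -0.6] w 14.1
```

Emit:
arm_command:
  steps:
    - [0, 0, 0, 0, 0.2]
    - [0, 0, 0, 0, 0.5]
    - [0, 0, 0, 0, 0.5]
    - [0, 0, 0, 0, 0.5]
    - [0, 0, -10, 0, 0.5]
    - [0, 0, -15, 0, 0.5]
    - [0, 0, -15, 0, 0.5]
    - [0, 0, -15, 0, 0.5]
    - [0, 0, -5, 0, 0.5]
    - [0, 0, 0, 0, 0.5]

```text
time: 14.22
eef_pos: [0.6038, -0.0473, 0.1427]
eef_rot: [0.997, 0.079, -0.018, -0.01]
contact_force: [-0.5, -0.1, -0.1]
width: 0.0425
```

```bash
python3 -c "
from h import *
p,d=snap('wrist','w9')
p,d=snap('scene','s9')
cv2.imwrite('pics/s9c.png',cv2.resize(p[150:290,220:400],None,fx=4,fy=4,interpolation=cv2.INTER_CUBIC))
foot()
p,d,z=load('w9');C=cloud(z)
M=(C[...,0]>.57)&(C[...,0]<.63)&(C[...,1]>-.07)&(C[...,1]<-.03)&(C[...,2]>.085)&(C[...,2]<.105)
print(C[M].mean(0),np.percentile(C[M][:,2],[5,50,95]),M.sum())
"
```

```text
foot [599.2 -46.5  90.4] shift [-1.7 -1.  15.5] toolz [-0.0386  0.018  -0.9991] tiltmm [-1.24  0.58]
t 14.32 pos [603.1 -47.1 141.2] psi 9.13 tilt 2.44 tool-shift [0. 0. 0.] |d| 0.0 turn 0.13 F [-0.  -0.6  0.3] w 42.7
[ 0.60125003 -0.04631983  0.09891414] [0.09104213 0.10006076 0.10132645] 570
```

View pics/w9.png

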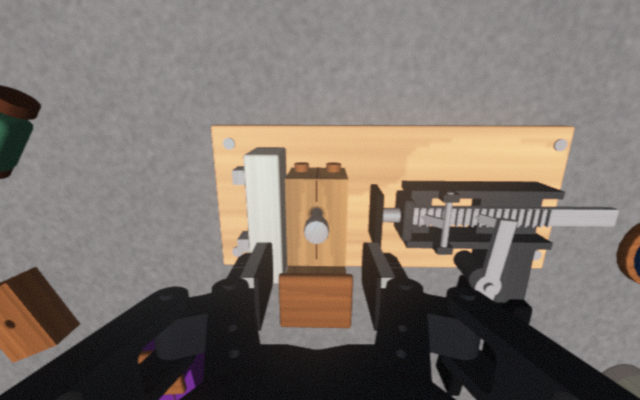

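View pics/s9c.png

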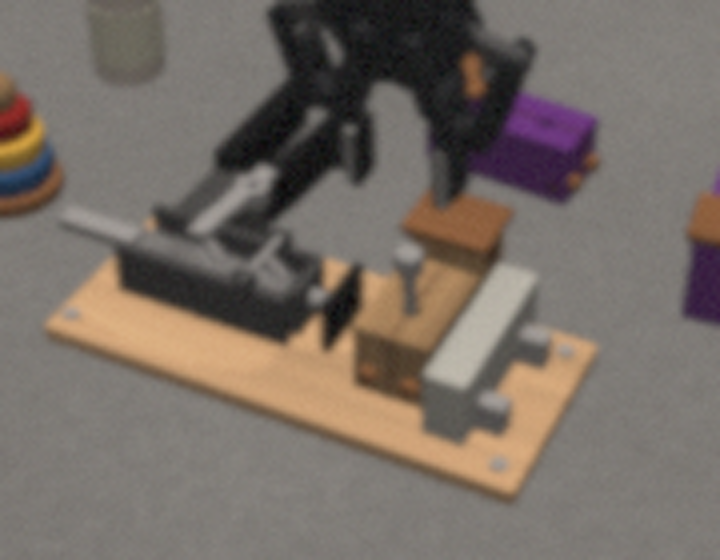

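Head top at z ≈ 0.100 m, exactly the seated height: pin fully in. Now measure the gap and move to the grip.

```bash
cat >> h.py <<'E'
O=np.array([.610,-.181]); a=np.radians(98.9); EX=np.array([np.cos(a),np.sin(a)]); EY=np.array([-EX[1],EX[0]])
def cl(P): P=np.atleast_2d(P)[:,:2]-O; return np.c_[P@EX,P@EY]*1000
G=O-.0215*EX+.125*EY
E
python3 -c "
from h import *
p,d,z=load('w6')
for n,uv,h in [('hole',(282.5,121.8),.057),('pad front top',(344.8,101.5),.052),('pad front top2',(345.5,161),.052),('loco back',(316.8,130),.057),('loco front',(251,130),.057),('stop',(253.5,130),.012),('stopR top y',(241,60),.057),('stopRtop2',(247,199),.057)]: print(n,cl(onplane(z,uv,h)).round(1))
# clamp features: handle and trigger
C=cloud(z); g=p.max(2)<60
M=g&(C[...,2]>.045)&(C[...,2]<.07); c=cl(C[M][:,:2]); k=(c[:,1]>85)&(c[:,1]<110)&(abs(c[:,0])<60); print(np.histogram(c[k][:,0],bins=np.arange(-50,40,4)))
print(G)
go(G[0],G[1],.13,9)
cv2.imwrite('pics/w9c.png',cv2.resize(load('w9')[0][120:300,210:450],None,fx=3.3,fy=3.3,interpolation=cv2.INTER_CUBIC))
"
```

```text
hole [[136.2  -7.6]]
pad front top [[ 92.2 -21.4]]
pad front top2 [[90.5 20.9]]
loco back [[111.8  -2.1]]
loco front [[158.9  -1.8]]
stop [[167.    1.9]]
stopR top y [[162.9 -47.7]]
stopRtop2 [[165.1  49.8]]
(array([  0,   0,  33, 146, 143, 177, 248,   0,   0,   0,   0,   0,  24,
       140, 179, 206,   0,   0,   0,   0,   0,   0]), array([-50, -46, -42, -38, -34, -30, -26, -22, -18, -14, -10,  -6,  -2,
         2,   6,  10,  14,  18,  22,  26,  30,  34,  38]))
[ 0.48983129 -0.22157994]
t 14.32 pos [603.1 -47.1 141.2] psi 9.13 tilt 2.44 tool-shift [-139.1  154.6   12.5] |d| 208.3 turn 0.13 F [-0.  -0.6  0.3] w 42.7
```

View pics/w9c.png

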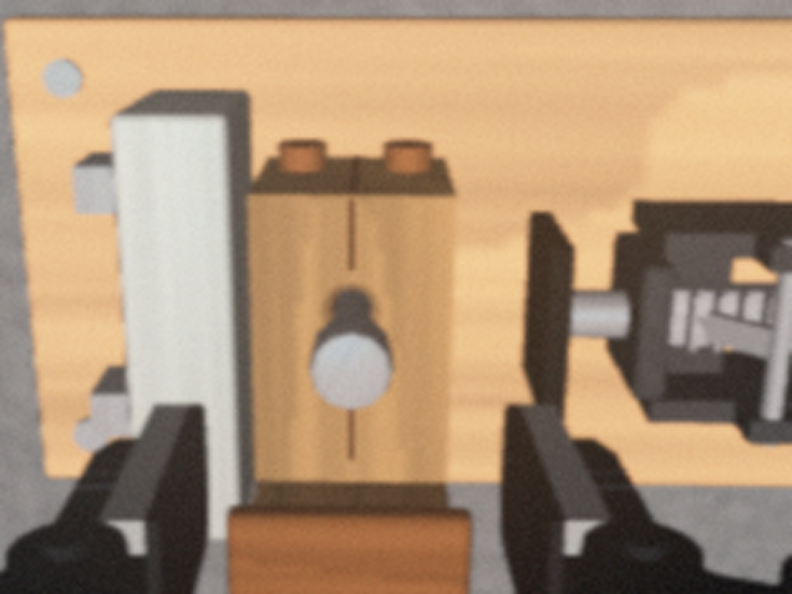

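Emit:
arm_command:
  steps:
    - [0, 0, -15, 0, 0.6]
    - [0, 0, -15, 0, 0.8]
    - [-11, 12, 0, 0, 1]
    - [-11, 12, 0, 0, 1]
    - [-11, 12, 0, 0, 1]
    - [-11, 12, 0, 0, 1]
    - [-11, 12, 0, 0, 1]
    - [-11, 12, 0, 0, 1]
    - [-11, 12, 0, 0, 1]
    - [-11, 12, 0, 0, 1]
    - [-11, 12, 0, 0, 1]
    - [-11, 12, 0, 0, 1]
    - [-11, 12, 0, 0, 1]
    - [-6, 6, 0, 0, 1]
    - [0, 0, 0, 0, 1]
    - [0, 0, 0, 0, 1]

```text
time: 15.65
eef_pos: [0.4861, -0.205, 0.1552]
eef_rot: [0.996, 0.08, -0.032, -0.019]
contact_force: [-0.3, 0.1, -0.5]
width: 0.0854
```

```bash
python3 -c "
from h import *
p,d=snap('wrist','w10')
go(G[0],G[1],.09,9)
p,d,z=load('w10');C=cloud(z);g=p.max(2)<70
M=g&(C[...,2]>.045)&(C[...,2]<.07); c=cl(C[M][:,:2]); k=(c[:,1]>100)&(c[:,1]<160)&(abs(c[:,0])<60); print(np.histogram(c[k][:,0],bins=np.arange(-50,40,4)))
k=abs(c[:,0]+33)<9; print(c[k][:,1].max()); print(proj(z,[*G,.058]))
"
```

```text
t 15.7 pos [ 486.2 -204.8  155.1] psi 9.32 tilt 4.29 tool-shift [ 4.9 19.9 64.1] |d| 67.3 turn 0.32 F [ 0.1 -0.4 -0.7] w 85.5
(array([  0,   0, 201, 379, 378, 389, 118,   0,   0,   0,   0,   0,  52,
       290, 365, 281,  57,   0,   0,   0,   0,   0]), array([-50, -46, -42, -38, -34, -30, -26, -22, -18, -14, -10,  -6,  -2,
         2,   6,  10,  14,  18,  22,  26,  30,  34,  38]))
168.4183206624528
[[344.32948365 196.61952722]]
```

View pics/w10.png

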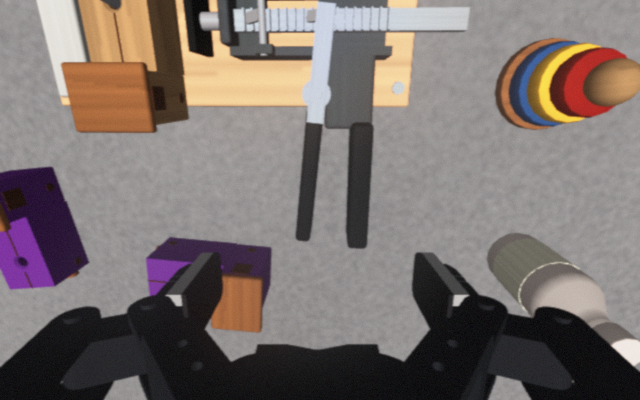

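```bash
python3 -c "
from h import *
p,d,z=load('top0');C=cloud(z);hsv=cv2.cvtColor(p,cv2.COLOR_BGR2HSV)
M=(C[...,0]<.46)&(C[...,2]>.02)&(C[...,2]<.09)&(C[...,1]<0)&(C[...,1]>-.25)&(C[...,0]>.3)
c=cl(C[M][:,:2]); print(c.min(0),c.max(0),len(c)); c=C[M]; print(c.min(0),c.max(0))
"
```

```text
[-41.70568399 150.84795728] [160.65577885 249.64293773] 1146
[ 0.35084789 -0.24782842  0.02007682] [ 0.45970945 -0.0552006   0.07460369]
```

```bash
python3 -c "
from h import *
p,d,z=load('top0');C=cloud(z)[243:282,298:360].reshape(-1,3)
c=C[C[:,2]>.02]; q=cl(c); print(q.min(0),q.max(0),c.min(0),c.max(0))
k=c[:,2]>.06; print(q[k].min(0),q[k].max(0))
"
```

```text
[ 43.94256079 182.94354062] [160.65577885 249.64293773] [ 0.35084789 -0.1711186   0.02007682] [ 0.40728211 -0.05395789  1.22857038]
[ 43.94256079 182.94354062] [157.23855261 249.64293773]
```

Emit:
arm_command:
  steps:
    - [2, 6, 5, 0, 1]
    - [2, 6, 10, 0, 1]
    - [1, 5, 12, 0, 1]
    - [0, 0, 12, 0, 1]
    - [0, 0, 8, 0, 1]
    - [0, 0, 0, 0, 1]
    - [0, 0, 0, 0, 1]

```text
time: 16.28
eef_pos: [0.4926, -0.2182, 0.1]
eef_rot: [0.996, 0.083, -0.033, -0.02]
contact_force: [-0.0, -0.1, 0.9]
width: 0.0854
```

```bash
python3 -c "
from h import *
go(G[0],G[1],.024,9)
print(cl(ctrl.state()['eef_pos']))
"
```

```text
t 16.28 pos [ 492.6 -218.2  100. ] psi 9.56 tilt 4.42 tool-shift [ 1.4  6.3 75.8] |d| 76.1 turn 0.56 F [-0.  -0.1  0.9] w 85.4
[[-18.56788763 121.69998596]]
```

Emit:
arm_command:
  steps:
    - [0.5, 2.5, 8, 0.5, 1]
    - [0.5, 2.5, 10, 0, 1]
    - [0, 0, 12, 0, 1]
    - [0, 0, 0, 0, 1]

```text
time: 16.62
eef_pos: [0.4931, -0.2226, 0.0676]
eef_rot: [0.996, 0.078, -0.032, -0.019]
contact_force: [-0.9, 0.0, 0.1]
width: 0.0854
```

```bash
python3 -c "
from h import *
go(G[0],G[1],.024,9)
print(cl(ctrl.state()['eef_pos']))
snap('wrist','w11')
"
```

```text
t 16.62 pos [ 493.1 -222.6   67.6] psi 9.03 tilt 4.31 tool-shift [-0.4  0.4 43.7] |d| 43.7 turn 0.03 F [-0.9  0.   0.1] w 85.4
[[-23.01008447 121.9418606 ]]
```

View pics/w11.png

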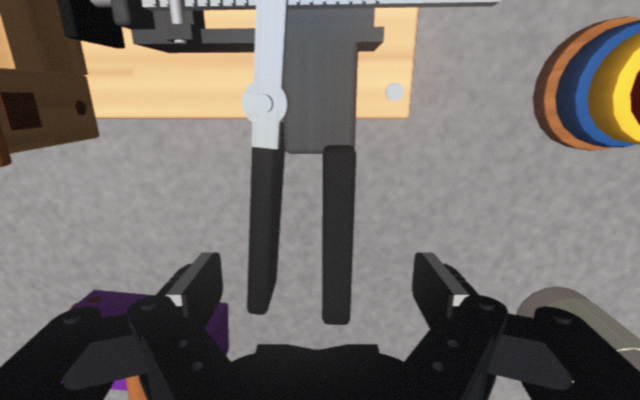

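Emit:
arm_command:
  steps:
    - [0, -1, 12, 0, 1]
    - [0, 0, 12, 0, 1]
    - [0, 0, 10, 0, 1]
    - [0, 0, 5, 0, 1]
    - [0, 0, 0, 0, 1]

```text
time: 17.08
eef_pos: [0.491, -0.2207, 0.0262]
eef_rot: [0.996, 0.078, -0.031, -0.018]
contact_force: [-0.1, -0.6, 0.3]
width: 0.0857
```

```bash
python3 -c "
from h import *
go(G[0],G[1],.024,9)
print(cl(ctrl.state()['eef_pos']))
"
```

```text
t 17.08 pos [ 491.  -220.7   26.2] psi 9.03 tilt 4.16 tool-shift [-1.2  0.8  2.3] |d| 2.7 turn 0.03 F [-0.1 -0.6  0.3] w 85.7
[[-20.83022634 123.68372668]]
```

Emit:
arm_command:
  steps:
    - [0, 0, 0, 0, 0.4]
    - [0, 0, 0, 0, 0.4]
    - [0, 0, 0, 0, 0.4]
    - [0, 0, 0, 0, 0.4]
    - [0, 0, 0, 0, 0.4]
    - [0, 0, 0, 0, 0.4]
  squeeze: 30

```text
time: 17.58
eef_pos: [0.4905, -0.2201, 0.0271]
eef_rot: [0.996, 0.079, -0.032, -0.019]
contact_force: [-0.1, 1.7, -3.3]
width: 0.0405
```

```bash
python3 -c "
from h import *
go(G[0],G[1],.024,9)
print(cl(ctrl.state()['eef_pos']))
snap('wrist','w12'); snap('top','t12')
"
```

```text
t 17.58 pos [ 490.5 -220.1   27.1] psi 9.18 tilt 4.29 tool-shift [-0.7  1.5  3.1] |d| 3.5 turn 0.18 F [-0.1  1.7 -3.3] w 40.5
[[-20.10737316 124.09269987]]
```

View pics/w12.png

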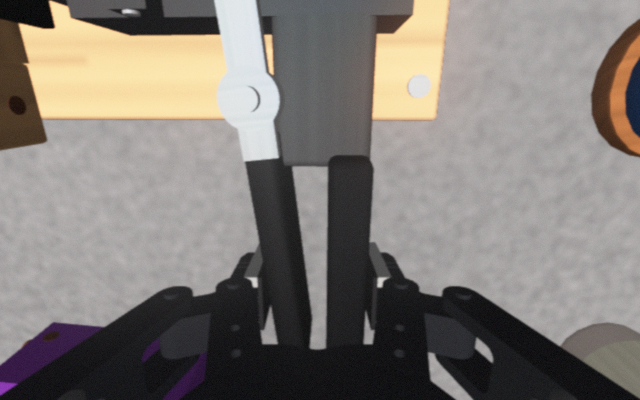

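```bash
python3 -c "
from h import *
p=load('t12')[0]
cv2.imwrite('pics/t12c.png',cv2.resize(p[125:245,250:410],None,fx=5,fy=5,interpolation=cv2.INTER_CUBIC))
snap('scene','s12')
p=load('s12')[0]
cv2.imwrite('pics/s12c.png',cv2.resize(p[150:290,220:400],None,fx=4,fy=4,interpolation=cv2.INTER_CUBIC))
"
```

```text
(no output)
```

View pics/t12c.png

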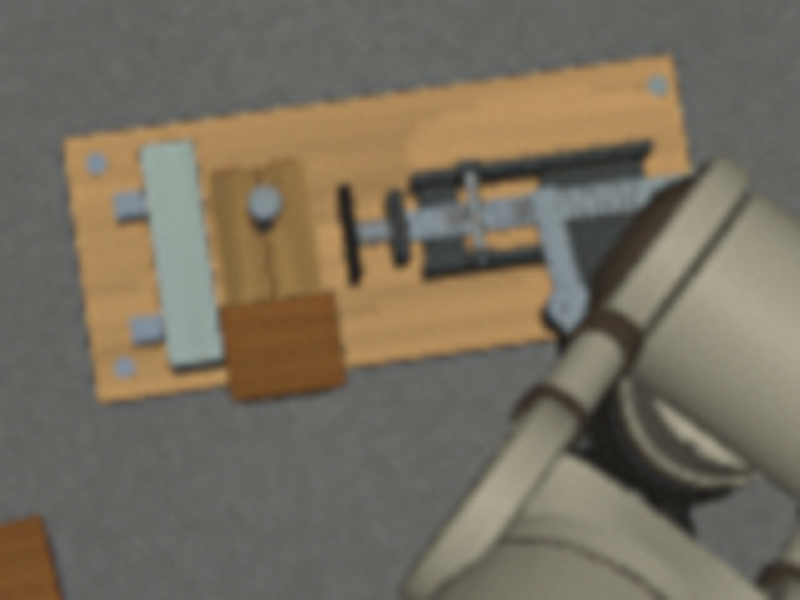

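View pics/s12c.png

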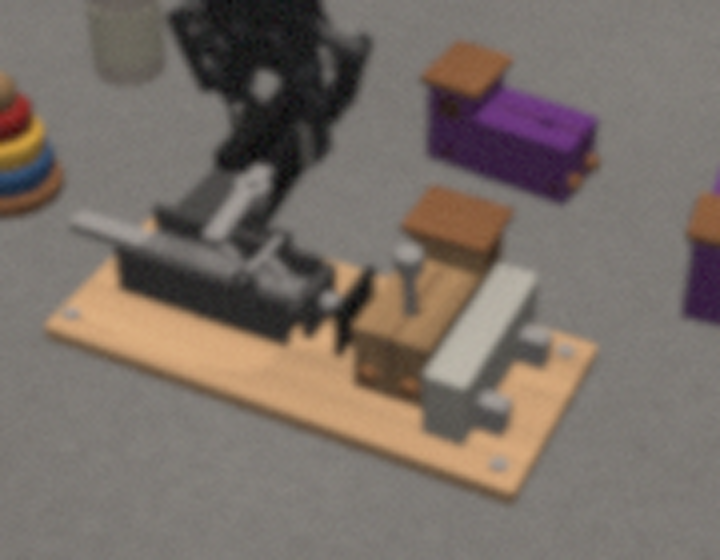

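Emit:
arm_command:
  steps:
    - [0, 0, 0, 0, 1]
    - [0, 0, 0, 0, 1]
    - [0, 0, 0, 0, 1]
    - [0, 0, 0, 0, 1]
    - [0, 0, 0, 0, 0.4]
    - [0, 0, 0, 0, 0.4]
    - [0, 0, 0, 0, 0.4]
    - [0, 0, 0, 0, 0.4]
    - [0, 0, 0, 0, 0.4]
    - [0, 0, 0, 0, 0.4]

```text
time: 18.57
eef_pos: [0.4914, -0.2199, 0.0298]
eef_rot: [0.996, 0.079, -0.032, -0.019]
contact_force: [0.1, 0.4, 0.1]
width: 0.04
```

```bash
python3 -c "
from h import *
go(G[0],G[1],.024,9)
print(cl(ctrl.state()['eef_pos']))
snap('top','t13')
p=load('t13')[0]
cv2.imwrite('pics/t13c.png',cv2.resize(p[125:245,250:410],None,fx=5,fy=5,interpolation=cv2.INTER_CUBIC))
"
```

```text
t 18.57 pos [ 491.4 -219.9   29.8] psi 9.11 tilt 4.29 tool-shift [-1.4  1.6  5.9] |d| 6.3 turn 0.11 F [0.1 0.4 0.1] w 40.0
[[-20.10368161 123.2385945 ]]
```

View pics/t13c.png

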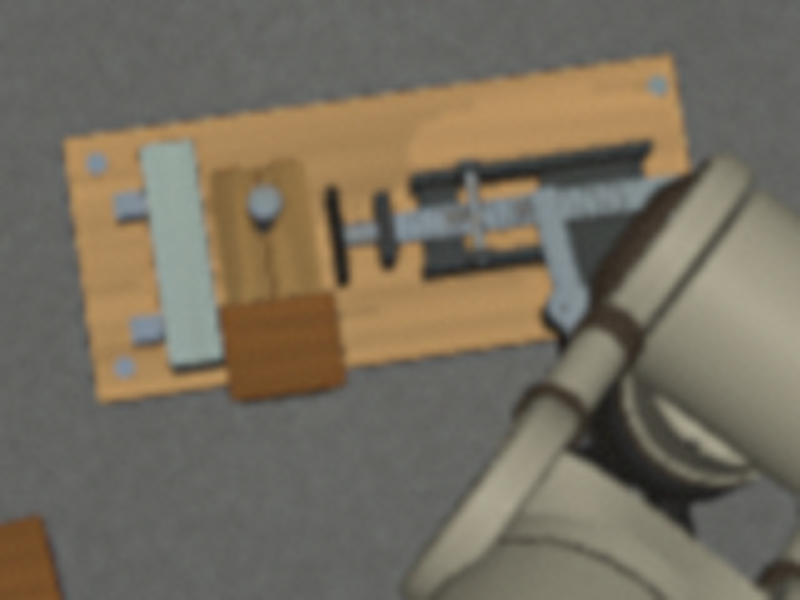

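Emit:
arm_command:
  steps:
    - [0, 0, 0, 0, 1]
    - [0, 0, 0, 0, 1]
    - [0, 0.5, 3, 0, 1]
    - [0, 0.5, 3, 0, 1]
    - [0, 0, 0, 0, 0.4]
    - [0, 0, 0, 0, 0.4]
    - [0, 0, 0, 0, 0.4]
    - [0, 0, 0, 0, 0.4]
    - [0, 0, 0, 0, 0.4]
    - [0, 0, 0, 0, 0.4]

```text
time: 19.45
eef_pos: [0.4909, -0.2199, 0.0243]
eef_rot: [0.996, 0.079, -0.033, -0.02]
contact_force: [-0.2, 0.7, -0.8]
width: 0.0407
```

```bash
python3 -c "
from h import *
go(G[0],G[1],.024,9)
print(cl(ctrl.state()['eef_pos']))
snap('top','t14')
p=load('t14')[0]
cv2.imwrite('pics/t14c.png',cv2.resize(p[125:245,250:410],None,fx=5,fy=5,interpolation=cv2.INTER_CUBIC))
"
```

```text
t 19.45 pos [ 490.9 -219.9   24.3] psi 9.13 tilt 4.44 tool-shift [-1.3  1.5  0.3] |d| 2.0 turn 0.13 F [-0.2  0.7 -0.8] w 40.7
[[-19.96142278 123.7144232 ]]
```

View pics/t14c.png

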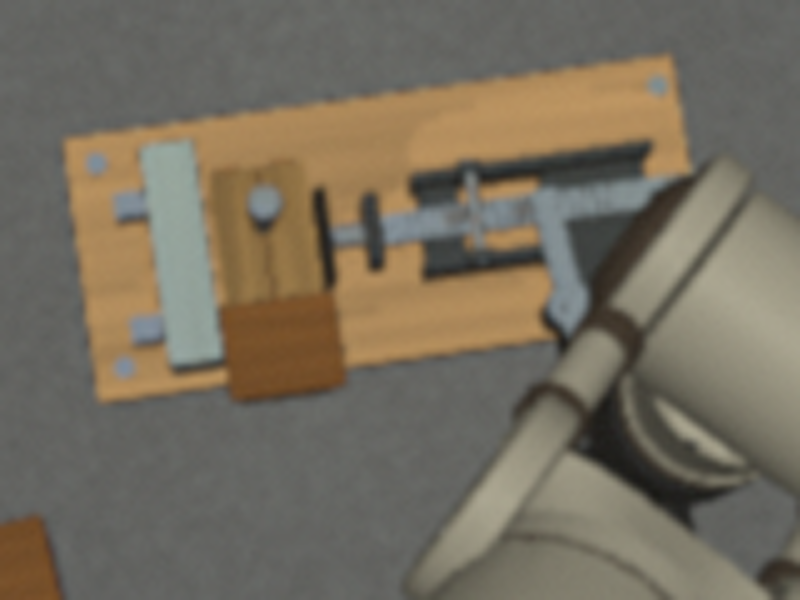

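Emit:
arm_command:
  steps:
    - [0, 0, 0, 0, 1]
    - [0, 0, 0, 0, 1]
    - [0, 0.5, 1, 0, 1]
    - [0, 0.5, 1.5, 0, 1]
    - [0, 0, 0, 0, 0.4]
    - [0, 0, 0, 0, 0.4]
    - [0, 0, 0, 0, 0.4]
    - [0, 0, 0, 0, 0.4]
    - [0, 0, 0, 0, 0.4]
    - [0, 0, 0, 0, 0.4]

```text
time: 20.33
eef_pos: [0.4905, -0.2198, 0.0225]
eef_rot: [0.996, 0.079, -0.034, -0.022]
contact_force: [-0.7, 2.3, 0.7]
width: 0.0408
```

```bash
python3 -c "
from h import *
go(G[0],G[1],.024,9)
print(cl(ctrl.state()['eef_pos']))
snap('top','t15')
p=load('t15')[0]
cv2.imwrite('pics/t15c.png',cv2.resize(p[125:245,250:410],None,fx=5,fy=5,interpolation=cv2.INTER_CUBIC))
"
```

```text
t 20.33 pos [ 490.5 -219.8   22.5] psi 9.11 tilt 4.61 tool-shift [-1.1  1.6 -1.5] |d| 2.4 turn 0.11 F [-0.7  2.3  0.7] w 40.8
[[-19.85791536 124.02531842]]
```

View pics/t15c.png

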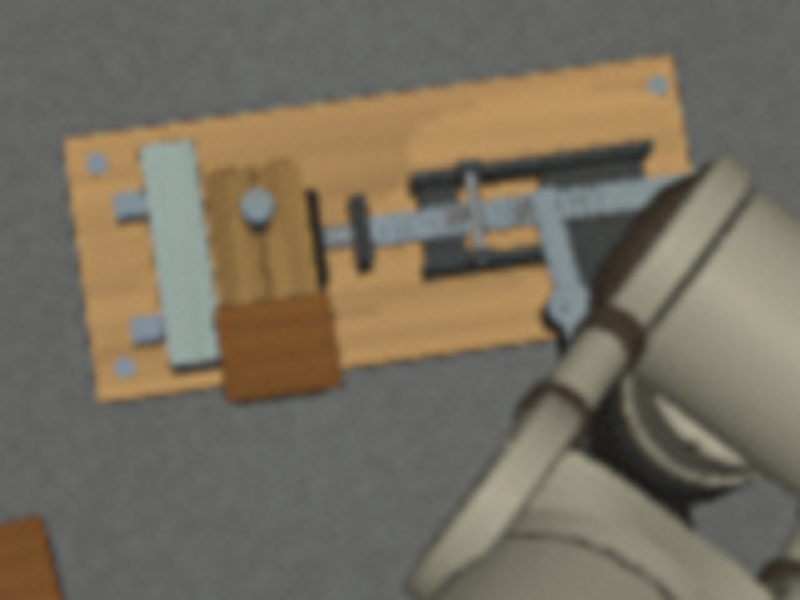

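Emit:
arm_command:
  steps:
    - [0, 0, 0, 0, 1]
    - [0, 0, 0, 0, 1]
    - [0, 0.5, 1, 0, 1]
    - [0, 0.5, 0.5, 0, 1]
    - [0, 0, 0, 0, 0.4]
    - [0, 0, 0, 0, 0.4]
    - [0, 0, 0, 0, 0.4]
    - [0, 0, 0, 0, 0.4]
    - [0, 0, 0, 0, 0.4]
    - [0, 0, 0, 0, 0.4]

```text
time: 21.22
eef_pos: [0.4904, -0.2198, 0.0221]
eef_rot: [0.996, 0.078, -0.035, -0.023]
contact_force: [0.2, 2.1, -1.0]
width: 0.0408
```

```bash
cat > prof.py <<'E'
from h import *
import sys
def prof(f):
    p,d,z=load(f); g=cv2.cvtColor(p,cv2.COLOR_BGR2GRAY).astype(np.float32)
    xs=np.arange(80,160,.25)
    out=[]
    for h,name in [(.052,'pad'),(.050,'head')]:
        acc=0
        ys=[-15,-13,-11,11,13] if name=='head' else [-20,-18,-16,18,20]
        for y in ys:
            P=np.c_[O[0]+xs/1000*EX[0]+y/1000*EY[0],O[1]+xs/1000*EX[1]+y/1000*EY[1],np.full(len(xs),h)]
            uv=proj(z,P).astype(np.float32); acc=acc+cv2.remap(g,uv[:,:1],uv[:,1:],cv2.INTER_CUBIC)[:,0]
        acc/=len(ys); out.append(acc)
    return xs,out
for f in sys.argv[1:]:
    xs,(a,b)=prof(f)
    def cen(v):
        i0=v.argmin(); w=np.clip(v.min()+25-v,0,None); k=abs(xs-xs[i0])<5; return (w*xs)[k].sum()/w[k].sum(), v.min()
    print(f,'pad',np.round(cen(a),2),'headprof:',[ (x,round(float(v))) for x,v in zip(xs[::8],b[::8]) if x<132])
E
python3 -c "
from h import *
go(G[0],G[1],.024,9)
snap('top','t16'); snap('scene','s16'); snap('wrist','w16')
p=load('t16')[0]
cv2.imwrite('pics/t16c.png',cv2.resize(p[125:245,250:410],None,fx=5,fy=5,interpolation=cv2.INTER_CUBIC))
"; python3 prof.py t12 t13 t14 t15 t16
```

```text
t 21.22 pos [ 490.4 -219.8   22.1] psi 9.1 tilt 4.77 tool-shift [-1.   1.6 -2. ] |d| 2.7 turn 0.1 F [ 0.2  2.1 -1. ] w 40.8
t12 pad [94.45 54.79] headprof: [(np.float64(80.0), 133), (np.float64(82.0), 132), (np.float64(84.0), 130), (np.float64(86.0), 131), (np.float64(88.0), 127), (np.float64(90.0), 106), (np.float64(92.0), 63), (np.float64(94.0), 35), (np.float64(96.0), 49), (np.float64(98.0), 90), (np.float64(100.0), 126), (np.float64(102.0), 141), (np.float64(104.0), 141), (np.float64(106.0), 139), (np.float64(108.0), 138), (np.float64(110.0), 133), (np.float64(112.0), 124), (np.float64(114.0), 118), (np.float64(116.0), 116), (np.float64(118.0), 115), (np.float64(120.0), 114), (np.float64(122.0), 112), (np.float64(124.0), 112), (np.float64(126.0), 117), (np.float64(128.0), 124), (np.float64(130.0), 126)]
t13 pad [100.38  58.37] headprof: [(np.float64(80.0), 82), (np.float64(82.0), 100), (np.float64(84.0), 122), (np.float64(86.0), 131), (np.float64(88.0), 133), (np.float64(90.0), 133), (np.float64(92.0), 134), (np.float64(94.0), 129), (np.float64(96.0), 106), (np.float64(98.0), 65)
[... 1795 characters left out ...]
 121)]
t16 pad [111.54  63.03] headprof: [(np.float64(80.0), 129), (np.float64(82.0), 128), (np.float64(84.0), 129), (np.float64(86.0), 130), (np.float64(88.0), 122), (np.float64(90.0), 100), (np.float64(92.0), 80), (np.float64(94.0), 73), (np.float64(96.0), 75), (np.float64(98.0), 92), (np.float64(100.0), 118), (np.float64(102.0), 133), (np.float64(104.0), 134), (np.float64(106.0), 128), (np.float64(108.0), 103), (np.float64(110.0), 63), (np.float64(112.0), 50), (np.float64(114.0), 80), (np.float64(116.0), 111), (np.float64(118.0), 120), (np.float64(120.0), 117), (np.float64(122.0), 115), (np.float64(124.0), 114), (np.float64(126.0), 112), (np.float64(128.0), 112), (np.float64(130.0), 118)]
```

View pics/t16c.png

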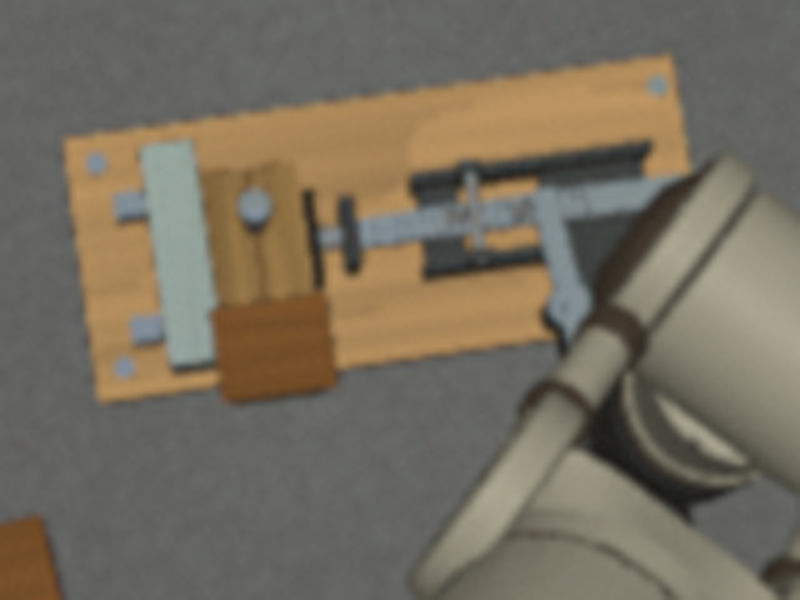

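Emit:
arm_command:
  steps:
    - [0, 0, 0, 0, 1]
    - [0, 0, 0, 0, 1]
    - [0, -0.5, 0.5, 0, 1]
    - [0, -0.5, 0, 0, 1]
    - [0, 0, 0, 0, 0.58]
    - [0, 0, 0, 0, 0.58]
    - [0, 0, 0, 0, 0.58]
    - [0, 0, 0, 0, 0.58]
    - [0, 0, 0, 0, 0.58]
    - [0, 0, 0, 0, 0.58]

```text
time: 22.2
eef_pos: [0.4895, -0.2157, 0.0221]
eef_rot: [0.996, 0.077, -0.036, -0.027]
contact_force: [-1.0, 1.8, 0.0]
width: 0.0498
```

```bash
python3 -c "
from h import *
go(G[0],G[1],.024,9)
print(cl(ctrl.state()['eef_pos']))
snap('top','t17')
p=load('t17')[0]
cv2.imwrite('pics/t17c.png',cv2.resize(p[125:245,250:410],None,fx=5,fy=5,interpolation=cv2.INTER_CUBIC))
"; python3 prof.py t16 t17 | sed 's/np.float64//g'
```

```text
t 22.2 pos [ 489.5 -215.7   22.1] psi 8.95 tilt 5.11 tool-shift [-0.8  5.7 -2.2] |d| 6.2 turn -0.05 F [-1.   1.8  0. ] w 49.8
[[-15.68177903 124.38224805]]
t16 pad [111.54  63.03] headprof: [((80.0), 129), ((82.0), 128), ((84.0), 129), ((86.0), 130), ((88.0), 122), ((90.0), 100), ((92.0), 80), ((94.0), 73), ((96.0), 75), ((98.0), 92), ((100.0), 118), ((102.0), 133), ((104.0), 134), ((106.0), 128), ((108.0), 103), ((110.0), 63), ((112.0), 50), ((114.0), 80), ((116.0), 111), ((118.0), 120), ((120.0), 117), ((122.0), 115), ((124.0), 114), ((126.0), 112), ((128.0), 112), ((130.0), 118)]
t17 pad [111.56  63.63] headprof: [((80.0), 129), ((82.0), 129), ((84.0), 130), ((86.0), 131), ((88.0), 128), ((90.0), 112), ((92.0), 87), ((94.0), 73), ((96.0), 71), ((98.0), 86), ((100.0), 112), ((102.0), 130), ((104.0), 134), ((106.0), 129), ((108.0), 103), ((110.0), 62), ((112.0), 49), ((114.0), 79), ((116.0), 111), ((118.0), 120), ((120.0), 118), ((122.0), 115), ((124.0), 114), ((126.0), 112), ((128.0), 112), ((130.0), 117)]
```

View pics/t17c.png

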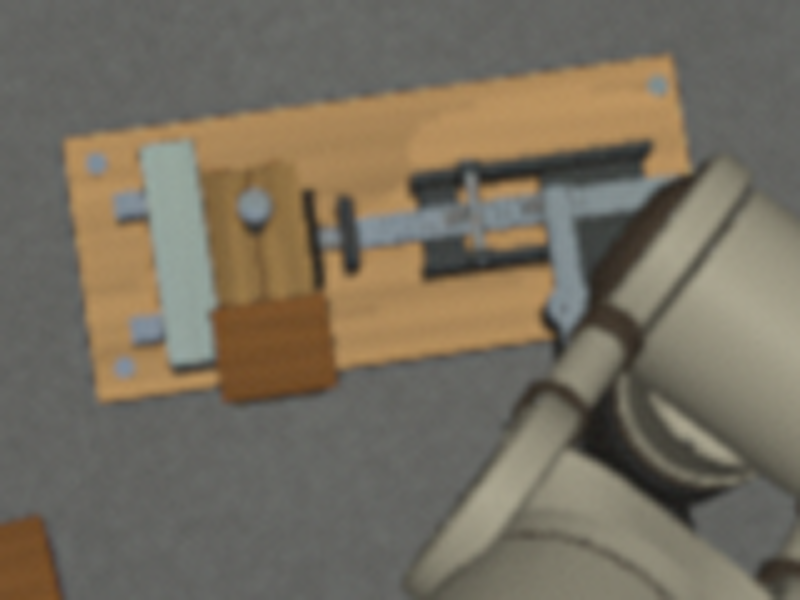

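Emit:
arm_command:
  steps:
    - [0, 0, 0, 0, 0.565]
    - [0, 0, 0, 0, 0.565]
    - [0, 0, 0, 0, 0.565]
    - [0, 0, 0, 0, 0.565]
    - [0, 0, 0, 0, 0.565]
    - [0, 0, 0, 0, 0.565]

```text
time: 22.75
eef_pos: [0.4896, -0.2163, 0.0223]
eef_rot: [0.996, 0.077, -0.036, -0.027]
contact_force: [0.1, 0.3, 0.6]
width: 0.0491
```

```bash
cat > hd.py <<'E'
from prof import *
import sys
fs=sys.argv[1:]
for f in fs:
    xs,(a,b)=prof(f); i=np.argmin(a); lo=xs[i]-30; k=(xs>lo)&(xs<xs[i]-8) if True else 0
    v=b[k]; x=xs[k]; w=np.clip(110-v,0,None); print(f,'head c',((w*x).sum()/w.sum()).round(2))
E
python3 -c "
from h import *
go(G[0],G[1],.024,9)
print(cl(ctrl.state()['eef_pos']))
snap('top','t18'); snap('wrist','w18'); snap('scene','s18')
p=load('s18')[0]
cv2.imwrite('pics/s18c.png',cv2.resize(p[150:290,220:400],None,fx=4,fy=4,interpolation=cv2.INTER_CUBIC))
"; python3 hd.py t14 t15 t16 t17 t18 | grep head\ c; python3 prof.py t18|cut -c1-30
```

```text
t 22.75 pos [ 489.6 -216.3   22.3] psi 8.98 tilt 5.09 tool-shift [-0.7  5.1 -2. ] |d| 5.6 turn -0.02 F [0.1 0.3 0.6] w 49.1
[[-16.2476054  124.38674704]]
t14 head c 83.49
t15 head c 89.0
t16 head c 94.34
t17 head c 95.05
t18 head c 95.51
t18 pad [111.57  63.18] headpr
```

View pics/s18c.png

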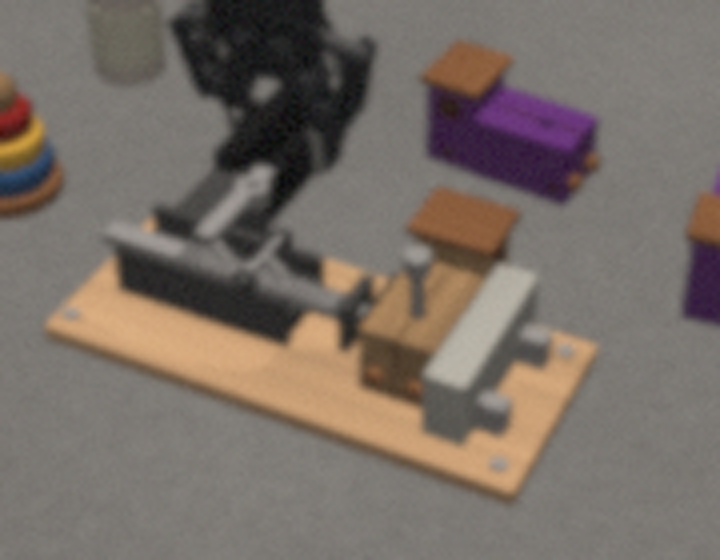

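View pics/w18.png

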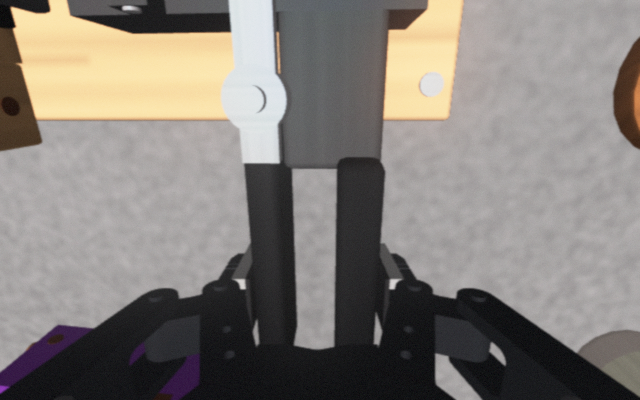

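Emit:
arm_command:
  steps:
    - [0, 0, 0, 0, 0.548]
    - [0, 0, 0, 0, 0.548]
    - [0, 0, 0, 0, 0.548]
    - [0, 0, 0, 0, 0.548]
    - [0, 0, 0, 0, 0.548]
    - [0, 0, 0, 0, 0.548]

```text
time: 23.4
eef_pos: [0.4897, -0.2169, 0.0225]
eef_rot: [0.996, 0.078, -0.035, -0.026]
contact_force: [-1.7, -0.8, 1.8]
width: 0.0468
```

```bash
python3 -c "
from h import *
go(G[0],G[1],.024,9)
snap('top','t19')
p=load('t19')[0]
cv2.imwrite('pics/t19c.png',cv2.resize(p[125:245,250:410],None,fx=5,fy=5,interpolation=cv2.INTER_CUBIC))
"; python3 hd.py t12 t13 t14 t15 t16 t17 t18 t19 | grep head\ c; python3 prof.py t19|cut -c1-30
```

```text
t 23.4 pos [ 489.7 -216.9   22.5] psi 9.01 tilt 5.05 tool-shift [-0.7  4.5 -1.7] |d| 4.9 turn 0.01 F [-1.7 -0.8  1.8] w 46.8
t12 head c nan
t13 head c 80.93
t14 head c 83.49
t15 head c 89.0
t16 head c 94.34
t17 head c 95.05
t18 head c 95.51
t19 head c 96.02
t19 pad [111.56  62.91] headprhd.py:6: RuntimeWarning: invalid value encountered in scalar divide
  v=b[k]; x=xs[k]; w=np.clip(110-v,0,None); print(f,'head c',((w*x).sum()/w.sum()).round(2))
```

View pics/t19c.png

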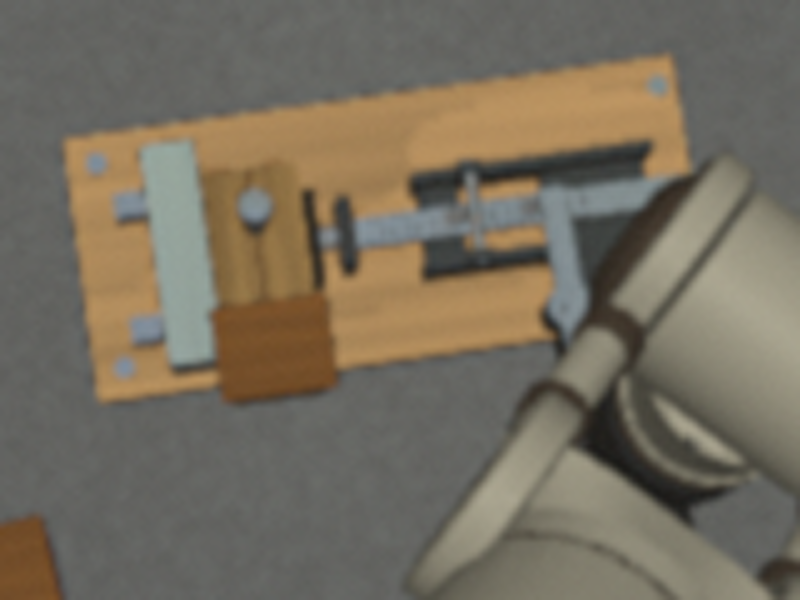

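```bash
python3 -c "
from h import *
for f in ['t14','t19']:
    p,d,z=load(f); xs=np.arange(150,172,1.)
    for y in [-30,-20,20,28]:
        P=np.c_[O[0]+xs/1000*EX[0]+y/1000*EY[0],O[1]+xs/1000*EX[1]+y/1000*EY[1],np.full(len(xs),.057)]
        uv=proj(z,P).astype(np.float32); r=cv2.remap(p,uv[:,:1],uv[:,1:],cv2.INTER_CUBIC)[:,0]
        print(f,y,[int(a) for a in r[:,0]])
p=load('t19')[0]; cv2.imwrite('pics/t19d.png',cv2.resize(p[145:205,270:330],None,fx=10,fy=10,interpolation=cv2.INTER_NEAREST))
"
```

```text
t14 -30 [63, 61, 61, 62, 65, 70, 75, 81, 85, 91, 101, 111, 127, 140, 151, 155, 156, 156, 155, 155, 156, 156]
t14 -20 [62, 62, 61, 61, 62, 64, 67, 69, 75, 87, 98, 116, 132, 145, 151, 151, 154, 155, 155, 156, 156, 156]
t14 20 [64, 62, 61, 61, 62, 66, 71, 79, 85, 94, 105, 115, 132, 144, 153, 155, 154, 154, 153, 153, 152, 152]
t14 28 [64, 62, 59, 58, 59, 63, 69, 74, 84, 96, 110, 126, 138, 149, 151, 152, 154, 153, 153, 153, 152, 152]
t19 -30 [64, 63, 62, 61, 59, 58, 57, 60, 62, 71, 87, 104, 124, 140, 152, 155, 154, 155, 155, 155, 155, 155]
t19 -20 [66, 65, 63, 61, 60, 59, 60, 58, 62, 75, 89, 113, 131, 145, 152, 152, 155, 155, 155, 155, 156, 156]
t19 20 [69, 67, 64, 62, 61, 61, 60, 62, 63, 72, 89, 106, 128, 143, 155, 157, 155, 155, 154, 153, 152, 152]
t19 28 [68, 67, 66, 64, 61, 59, 58, 58, 67, 80, 99, 118, 133, 146, 150, 152, 154, 154, 155, 154, 153, 153]
```

View pics/t19d.png

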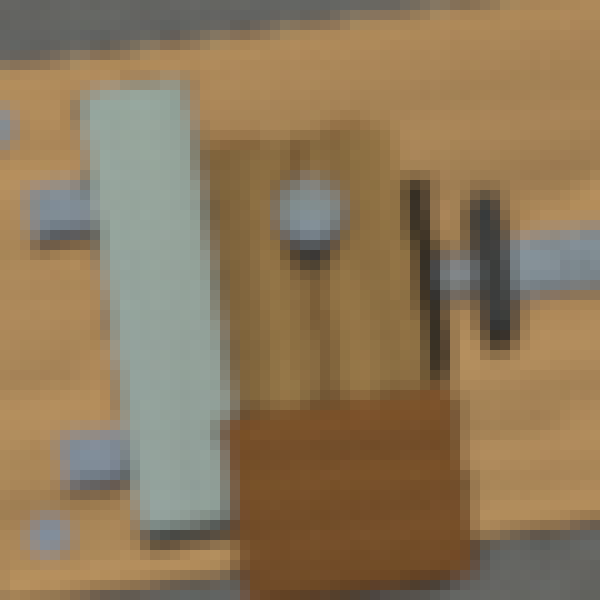

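No gap is left between stop and loco, the pad is about half pressed, and the pin is in. I'm handing in.

```bash
python3 -c "
from station import ctrl
s=ctrl.state(); print(s['time'],s['width'],s['contact_force']); print(ctrl.close_job())"
```

```text
23.45 0.047101237817512236 [-0.73732157  0.51567181  0.74050073]
the job is handed in; nothing more can be done
None
```

I put the pin into the locomotive, then pumped the trigger with five full pulls. A sixth, partial pull is still held, at 47 mm finger opening. The job was handed in at 23.5 s of the 58 s allowed.

- **Pin:** after I let go of it, its head top measured about 0.100 m above the bench, which is the fully seated height. It was still standing in the locomotive in the last pictures.
- **Locomotive:** the gap to the tail stop is gone in the last top view. The pad's face also stayed within 0.03 mm as the jaw advanced about 1.7 mm more, so the stop is holding the locomotive.
- **Pad:** pressed in about 7.9 to 8.5 mm of 16.5 mm. Two ways of reading it from the top view differed by about 0.6 mm (by up to 1.1 mm on the pull before). It was never near fully home.
- **Bystanders:** I never approached the car, and kept clear of the glue bottle, the ring stack and the purple look-alikes. I took no separate measurement of them at the end.
- **What went less well:** the tool tilt crept up to about 5° over the moves, and short test moves to undo it did not help. The pin still went in without measurable force, and the squeeze was not affected.

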